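Pry the battery cover off the desk light and put its cells on charge

ROBOT

A 6-joint arm with a two-finger parallel gripper is mounted at the origin on the work surface. World frame = base frame: x ahead of the robot, y to its left, z up, the work surface at z = 0. Lengths are in m, angles in degrees, forces in N, time in s.
With the tool pointing down it reaches from about 0.25 to 0.775 m from the base axis. Payload 4 kg.
Tool frame: the origin (TCP) lies between the finger pads; the fingertips stand 19 mm ahead of it and the grasp point (between the pads) is the TCP (tcp_to_tips is the distance from the TCP to the fingertips, in m); z points along the fingers, y is the line along which they close (so a half turn about z gives the same grasp; the last joint's range is limited). The gripper opens to 85 mm and grips with 20 to 120 N. Pads are 22 mm wide; open, the fingers measure 114 mm over their backs; the gripper's body (76 mm by 85 mm) begins 54 mm behind the grasp point. The pads swing forward as they close: fully open they stand 13 mm farther back than shut.
Start: joints at [68.405, 4.996, 78.535, -0, 96.463, -5.907], TCP at [0.149, 0.53, 0.25] pointing down, gripper open.
Joint ranges: [-177.83, 177.83], [-43.37, 116.18], [15.69, 146.23], [-61.86, 241.86], [9.47, 152.12], [-147.06, 147.06]. Speed limits (degrees/s): [159.86, 159.86, 180, 180, 180, 180].

INTERFACE

Orientations are given as [roll, pitch, yaw] about the fixed x, y, z axes, in that order (R = Rz(yaw) Ry(pitch) Rx(roll)).
In Python, from rig import * gives the robot as it stands. The module is installed in compiled form; this text tells all that it offers.
- The arm moves only by the shell command python3 -m creep 'ROWS' [FORCE]. ROWS is JSON, a list that holds one entry, the list of rows, each a list of 7 numbers: the opening, from 0 (shut) to 1 (fully open), then the shift along the tool's x, y, z in m, then the turn, a rotation vector about the tool's x, y, z in degrees. In form: [[[claw, dx, dy, dz, rx, ry, rz], ...]]. A call has 1 to 12 rows; each row shifts and turns the commanded pose from where the row before left it, along the tool's axes as they then stand; what a row does not reach is not made up. A row lasts 1/12 s, in which the tool goes at most 41.7 mm and 7.16 degrees, less where a joint would pass 70% of its speed; a pose out of reach is approached as far as the arm can. A call with a gripper value outside its range is refused whole. The fingers move at their own pace and stop on an object; FORCE is the grip in N (left out, the last holds). Time passes only in rows, so rows that do not move let the fingers close. It gives the time, the measured TCP pose, the force, the opening and the grip force at its end, in the units of the state.
- get_state(): the state, without advancing time (a new reading comes with each control period).
- snapshot(name): name is "scene" or "top" or "wrist"; returns a dict with "pixels" (480x640x3 uint8, red, green, blue), "camera_matrix" (3x3 intrinsics, pixels), "dist" ([k1, k2, p1, p2, k3] as OpenCV has them; the pictures are not rectified), "world_from_camera" (4x4, takes a point from camera to world coordinates). Camera axes: x right, y up, looking along -z (the intrinsics and any distortion apply to the point x, -y, -z); pixel columns grow to the right and rows downward; lengths in m; the calibration is good to about 2 mm. A picture is of the moment at which its call begins. There is no depth.
- close_job(): hands the job in; it is judged then, once.
The state is a dict: "clock": time; "qpos": joint angles; "joint_velocities": joint speeds; "effort": joint torques, N m; "position": TCP position; "orientation": TCP orientation; "force": force on the tool from outside, world axes, zero at the start; "moment": the same for the moment, N m; "finger_gap": opening from 0.0 (shut) to 1.0 (fully open); "gripper_force": force on a finger pad.
Only numpy, scipy, OpenCV 4.12 (cv2) and the standard library are available. Lean on these libraries where they do the work, as an engineer would, in place of code of your own. Each camera call takes 0.05 s, during which the arm holds its last target. There are 200 camera calls.

TASK

The cordless desk light needs charging: take the pry lever, put its blade under the tab of the battery cover and lever that end up until it snaps free of its catches (use the lever for this, not the fingers), then lay the lever down flat on the table. Lift the cover off and lay it flat in the wooden tray, open side down as it was, then take every cell out of the light and stand it upright, fully down, in a hole of its own in the charging stand. Keep the cells upright all the way, and leave the other things on the desk where they are.

Things in the scene. Friction and masses are not known exactly. Their poses are not given: they have to be found in the camera images.
- light: fixed cordless desk light: white box 266 mm long (x), 90 wide (y), 75 tall, its long axis about left-right. Origin: centre of its underside, z up, x from its ledge end to the other end. Under the cover on its deck (top, z = 75 mm) are five round wells, 36 mm across, floor at z = 53 mm, at x = -73, -31, 11, 53, 95, y = 0, for the cells. 6 mm high stubs at the cover's corners and +x end locate it
- light_ledge (a point): middle of the outer top edge of the light's ledge (light x -133, y 0, z 75 mm), the fulcrum for the lever; axes as the light's. The flat ledge runs 34 mm from here to the cover's end wall. Two black catch blocks, 12 mm square, 17 tall, stand on it 10 mm in, 27 mm left and right (42 mm free between); each has a sprung steel nose that grips over an ear of the cover beside the tab
- cover: grey plastic hood 220 x 60 mm, 53 tall, 3 mm walls, open below, 0.11 to 0.18 kg. Origin: centre of its underside; axes as the light's. Clipped on, its origin is at light x 11, y 0, z 75 mm. Its -x end, with the tab, is held by catches; its other end only rests on the deck. Once free, grasp it across its 60 mm width and lift straight up over the cells, which stand 48 mm out of the deck
- cover_tab (a point): middle of the cover's pry tab (cover x -117, y 0, z 10 mm): 36 mm wide, 4 thick, sticks out 14 mm, underside 8 mm above the ledge; the end wall below it stops the blade. Clipped it is at light x -106, z 85 mm. It resists about 15 to 20 N of lift; raised about 7 mm it snaps past the catches and stays up by itself, tab about 10 mm higher than clipped
- lever: pry lever: black flat-sided handle 90 mm long, 22 wide, 24 tall; flat steel blade 90 long, 20 wide, 5 thick from its +x end, 9.5 to 14.5 mm above the underside; 180 mm overall, 0.09 to 0.14 kg. Origin: middle of the handle's underside; x towards the blade (tip at x = 135 mm); z up. Lies on the table between robot and light, blade to the robot's left
- cell0: rechargeable cell, may be absent: plain metal cylinder 32 mm across, 70 mm tall, 0.14 kg, upright in a well of the light under the cover, standing 48 mm out of the deck. Origin: centre of its foot; z up
- cell1: another cell like cell0, may be absent
- cell2: another cell like cell0, may be absent
- cell3: another cell like cell0, may be absent
- cell4: another cell like cell0, may be absent
- charger: fixed charging stand: black block 245 (x) x 80 (y) x 35 mm tall with five round holes in a row along its x axis. Origin: centre of its underside; z up. To the far left or far right of the light
- charger_hole0 (a point): centre of the mouth of a charger hole, 38 mm across, rim slightly chamfered, 22 mm deep (floor 13 mm above the charger's underside), holes 46 mm apart; axes parallel to the charger's
- charger_hole1 (a point): another such hole
- charger_hole2 (a point): another such hole
- charger_hole3 (a point): another such hole
- charger_hole4 (a point): another such hole
- tray: fixed open wooden tray 290 (x) x 140 (y) x 22 mm, walls and floor 4 mm. Origin: centre of its underside; z up. On the side of the light opposite to the charging stand
- bottle: bystander: clear water bottle, 68 mm across, 200 tall; origin: centre of its underside
- mug: bystander: white mug, 80 mm across, 90 tall; origin: centre of its underside
- calculator: bystander: calculator 130 x 80 x 18 mm; origin: centre of its underside
- stapler: bystander: stapler 130 x 34 x 48 mm; origin: centre of its underside
- tissues: bystander: tissue box 80 x 130 x 70 mm; origin: centre of its underside
- pens: bystander: round pen cup, 80 mm across, 100 tall, with pens up to 175 mm; origin: centre of its underside
Things that resemble listed ones, but are neither listed nor needed, are in the scene too. Leave any turquoise look-alike of the lever alone.

How it is judged:
By the outcome, as a careful person would: the job done as asked, in the order asked, and still so for the second after the job is handed in, with the robot touching nothing.
Of cell0, cell1, cell2, cell3, cell4 only 3 to 5 are there at a start; the rules pass over those that are not, and their reading is None.
At some moment in a run one of lever may be knocked a few centimetres aside while the robot is not near it.
It also fails if it takes over 210 s, if anything falls off the work surface, if the arm or the gripper's body presses on something with over 40 N, if the wrist force passes 120 N, or if a joint passes its speed limit or range.

## Working session

There is one attempt and no reset: what is moved stays moved. The work goes in short steps, Python scripts to look and compute and a shell command to move; the robot and the scene stay as the last step left them, time stands still between calls to the robot, and variables do not carry over. Pictures are saved under pics/ and viewed, at most 14 in all, crops included, and the job is handed in when it is done.

```bash
mkdir -p pics; cat > h.py <<'E'
from rig import *
import numpy as np, cv2
from scipy.spatial.transform import Rotation as R
def save(s,n): cv2.imwrite(f'pics/{n}.png', s['pixels'][:,:,::-1])
def ray(s,px):
    px=np.array(px,float).reshape(-1,1,2)
    u=cv2.undistortPoints(px,np.array(s['camera_matrix']),np.array(s['dist'])).reshape(-1,2)
    d=np.c_[u[:,0],-u[:,1],-np.ones(len(u))]; T=np.array(s['world_from_camera'])
    return T[:3,3], d@T[:3,:3].T
def onplane(s,px,z):
    o,d=ray(s,px); return o+d*((z-o[2])/d[:,2])[:,None]
def proj(s,P):
    T=np.linalg.inv(np.array(s['world_from_camera'])); p=np.atleast_2d(P)@T[:3,:3].T+T[:3,3]
    p=p*[1,-1,-1]; return cv2.projectPoints(p,np.zeros(3),np.zeros(3),np.array(s['camera_matrix']),np.array(s['dist']))[0].reshape(-1,2)
def tri(s1,p1,s2,p2):
    o1,d1=ray(s1,p1);o2,d2=ray(s2,p2);out=[]
    for a,b in zip(d1,d2):
        A=np.c_[a,-b]; t=np.linalg.lstsq(A,o2-o1,rcond=None)[0]
        q1,q2=o1+a*t[0],o2+b*t[1]; out.append(np.r_[(q1+q2)/2,np.linalg.norm(q1-q2)])
    return np.array(out)
E
python3 - <<'E'
from h import *
for n in('scene','top','wrist'):
    s=snapshot(n); save(s,n+'0'); print(n,np.round(s['world_from_camera'],3).tolist(),np.round(s['camera_matrix'],1).tolist(),s['dist'])
print(get_state())
E
```

```text
scene [[0.005, -0.56, 0.828, 1.525], [1.0, -0.014, -0.015, -0.028], [0.02, 0.828, 0.56, 0.773], [0.0, 0.0, 0.0, 1.0]] [[499.3, 0.0, 319.7], [0.0, 499.3, 237.7], [0.0, 0.0, 1.0]] [-0.08981714  0.          0.          0.          0.        ]
top [[0.007, 0.982, -0.188, 0.192], [-1.0, 0.006, -0.003, 0.016], [-0.002, 0.188, 0.982, 1.486], [0.0, 0.0, 0.0, 1.0]] [[578.4, 0.0, 318.1], [0.0, 578.4, 244.2], [0.0, 0.0, 1.0]] [-0.18233822  0.          0.          0.          0.        ]
wrist [[0.27, -0.92, -0.283, 0.077], [0.963, 0.257, 0.082, 0.548], [-0.003, -0.295, 0.956, 0.372], [0.0, 0.0, 0.0, 1.0]] [[342.9, 0.0, 325.9], [0.0, 342.9, 238.3], [0.0, 0.0, 1.0]] [0.00067994 0.         0.         0.         0.        ]
{'clock': 0.15, 'qpos': array([ 6.84047368e+01,  5.03366103e+00,  7.86047970e+01,  9.11451874e-04,
        9.64638471e+01, -5.90832482e+00]), 'joint_velocities': array([ 0.01606695, -0.29000944, -0.27831929,  0.00648815,  0.06037638,
       -0.01058481]), 'effort': array([ 1.75972469e-03, -3.52373457e+01, -3.13680267e+01, -1.59224933e-04,
        8.02327297e-03,  1.37919943e-05]), 'position': array([0.14859111, 0.52918654, 0.24936767]), 'orientation': array([-1.79898332e+02, -1.14320072e-02,  1.64313153e+02]), 'force': array([-0.51961817,  0.15946273, -0.50343625]), 'moment': array([ 0.00282168,  0.01411387, -0.02495601]), 'gripper_force': 0.0, 'finger_gap': 1.0012898778100814}
```

View pics/top0.png

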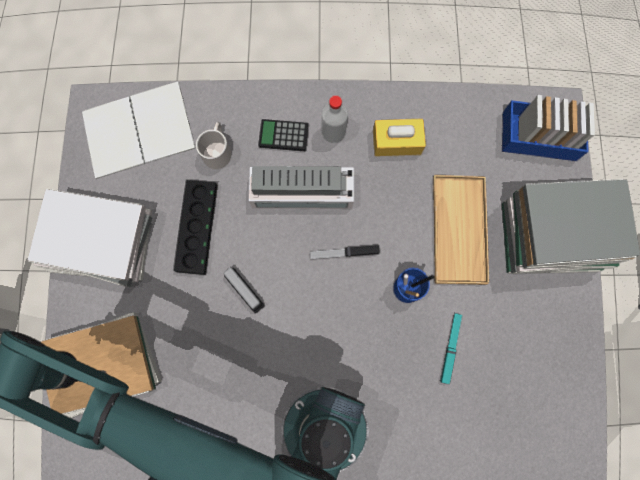

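View pics/scene0.png

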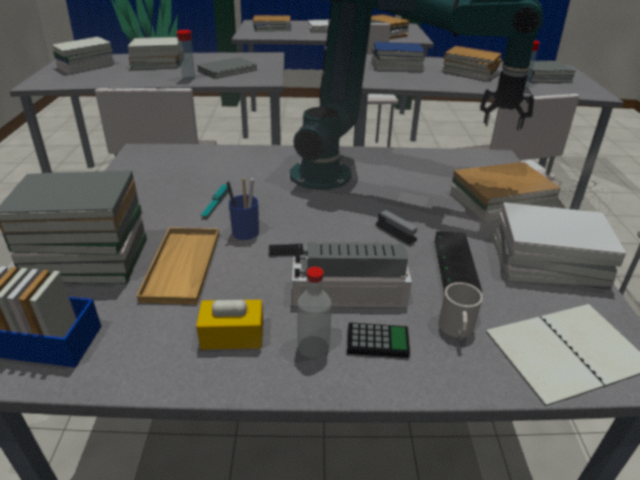

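The top view shows the light at (300,187) with the ledge and black catches at its right end (348,187). The lever is at (345,252), blade left. The charger is at (195,228), the tray at (460,230), and a turquoise decoy at (452,348). The scene view agrees with this.

```bash
python3 - <<'E'
from h import *
s=snapshot('top'); im=s['pixels']; g=cv2.cvtColor(im,cv2.COLOR_RGB2HSV)
def rect(mask,roi,z,nm):
    x0,y0,x1,y1=roi; m=np.zeros_like(mask); m[y0:y1,x0:x1]=mask[y0:y1,x0:x1]
    cs,_=cv2.findContours(m,cv2.RETR_EXTERNAL,cv2.CHAIN_APPROX_NONE); c=max(cs,key=cv2.contourArea)
    P=onplane(s,c.reshape(-1,2),z)[:,:2]; r=cv2.minAreaRect((P*1000).astype(np.float32)); print(nm,np.round(r[0]),np.round(r[1]),round(r[2],1))
v=g[...,2]
dark=(v<60).astype(np.uint8)
rect(dark,(340,238,390,262),.024,'handle')
bl=((v>125)&(g[...,1]<40)).astype(np.uint8); rect(bl,(300,240,346,265),.012,'blade')
rect(dark,(165,170,222,285),.035,'charger')
wood=((g[...,1]>60)&(g[...,0]<30)).astype(np.uint8); rect(wood,(425,165,495,295),.022,'tray')
wh=((v>190)).astype(np.uint8); rect(wh,(240,155,360,215),.075,'light')
for nm,px,z in [('holes',[(201,190),(198,208),(195,228),(192,247),(189,266)],.035)]: print(nm,np.round(onplane(s,px,z)*1000))
big=cv2.resize(im[150:290,160:400],None,fx=3.3,fy=3.3,interpolation=cv2.INTER_CUBIC); cv2.imwrite('pics/topcrop.png',big[:,:,::-1])
E
```

```text
handle [457. -98.] [23. 72.] 4.8
blade [454.   9.] [ 63. 117.] 0.4
charger [515. 339.] [ 85. 246.] 85.1
tray [ 517. -352.] [144. 292.] 88.9
light [619.  65.] [ 88. 266.] 0.3
holes [[612. 329.  35.]
 [564. 335.  35.]
 [510. 340.  35.]
 [460. 345.  35.]
 [410. 351.  35.]]
```

View pics/topcrop.png

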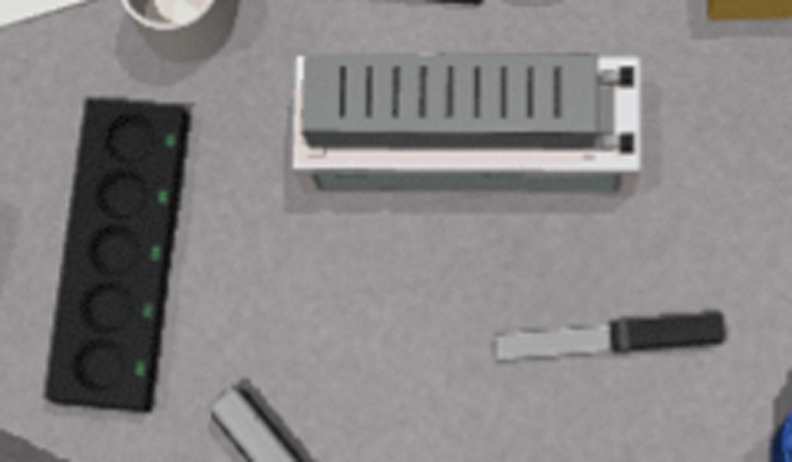

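The crop shows the cover clipped under two black catches at the right end (crop px (625,77) and (625,142)). The lever tip is at (497,350) and the handle end at (723,325). Next I'll move the wrist camera over the area.

```bash
python3 -m creep '[[[1,0,0,-0.01,0,0,6.9],[1,0,0,-0.01,0,0,6.9],[1,0,0,-0.01,0,0,6.9],[1,0,0,-0.01,0,0,6.9],[1,0,0,-0.01,0,0,6.9],[1,0,0,-0.01,0,0,6.9],[1,0,0,-0.01,0,0,6.9],[1,0,0,-0.01,0,0,6.9],[1,0,0,-0.01,0,0,6.9],[1,0,0,-0.01,0,0,6.9]]]'
python3 -m creep '[[[1,-0.034,0.02,0,0,0,0],[1,-0.034,0.02,0,0,0,0],[1,-0.034,0.02,0,0,0,0],[1,-0.034,0.02,0,0,0,0],[1,-0.034,0.02,0,0,0,0],[1,-0.034,0.02,0,0,0,0],[1,-0.034,0.02,0,0,0,0],[1,-0.034,0.02,0,0,0,0],[1,-0.034,0.02,0,0,0,0],[1,-0.034,0.02,0,0,0,0],[1,-0.034,0.02,0,0,0,0],[1,-0.034,0.02,0,0,0,0]]]'
python3 -m creep '[[[1,-0.034,0.02,0,0,0,0],[1,0,0,0,0,0,0],[1,0,0,0,0,0,0],[1,0,0,0,0,0,0]]]'
cat > shot.py <<'E'
import sys,pickle
from h import *
s=snapshot('wrist'); save(s,sys.argv[1]); pickle.dump(s,open(sys.argv[1]+'.pkl','wb'))
E
python3 shot.py wB
python3 -m creep '[[[1,-0.036,0,0,0,0,0],[1,-0.036,0,0,0,0,0],[1,-0.036,0,0,0,0,0],[1,-0.036,0,0,0,0,0],[1,-0.036,0,0,0,0,0],[1,0,0,0,0,0,0],[1,0,0,0,0,0,0],[1,0,0,0,0,0,0]]]'
python3 shot.py wA
```

```text
clock: 1.03
position: [0.1487, 0.5294, 0.3505]
orientation: [-180.0, 0.0, 95.0]
force: [0.3, 0.2, -0.2]
finger_gap: 0.999
gripper_force: 0.0
clock: 2.03
position: [0.4261, 0.1437, 0.3503]
orientation: [180.0, -0.0, 95.3]
force: [1.0, 0.8, -1.1]
finger_gap: 0.996
gripper_force: 0.0
clock: 2.37
position: [0.4483, 0.1136, 0.3501]
orientation: [-180.0, -0.0, 95.3]
force: [0.1, 0.4, 0.7]
finger_gap: 0.998
gripper_force: 0.0
clock: 3.08
position: [0.465, -0.0643, 0.3506]
orientation: [180.0, -0.0, 95.4]
force: [0.5, 0.3, 0.1]
finger_gap: 1.002
gripper_force: 0.0
```

View pics/wB.png

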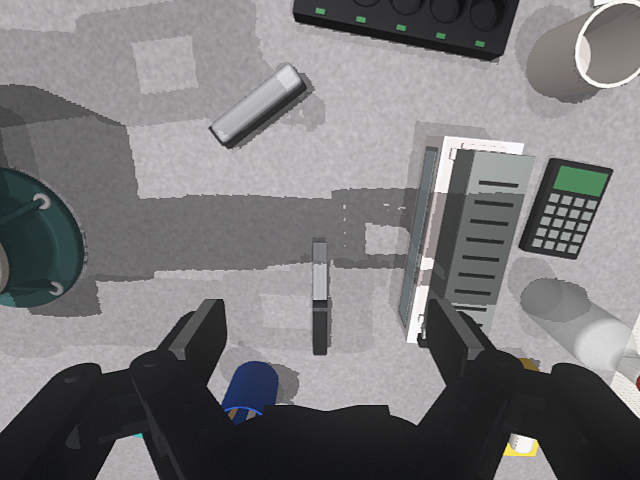

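View pics/wA.png

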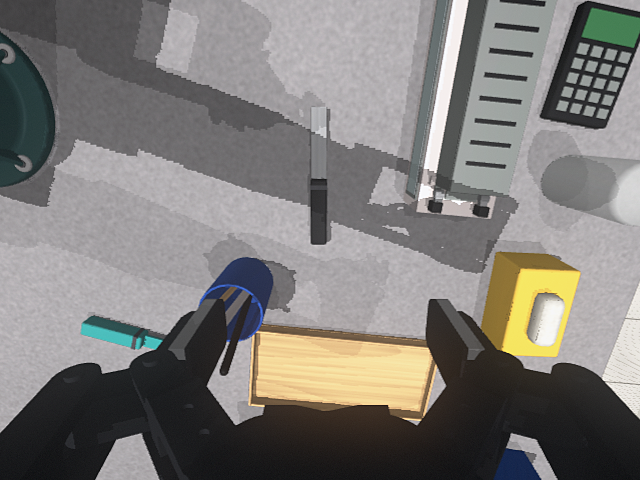

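In wB the lever tip is at (320,242) and the handle end at (320,355). In wA the tip is at (320,107), the joint at (319,181) and the end at (319,244). The ledge, with catches at (435,205) and (481,211), is visible in wA. I'll triangulate these and zoom on the ledge.

```bash
python3 - <<'E'
from h import *; import pickle
A=pickle.load(open('wA.pkl','rb'));B=pickle.load(open('wB.pkl','rb'))
t=tri(A,[(320,107),(319,181),(319,244),(417,212)],B,[(320,242),(320,304),(320,355),(407,341)]); print(np.round(t*1000,1))
for nm,s in(('A',A),('B',B)):
    v=s['pixels'].max(2).astype(int)
    print(nm)
    for r in ((100,150,190,230) if nm=='A' else (250,275,320,345)):
        row=s['pixels'][r,300:340].max(1); print(r,row.tolist())
print(np.round(onplane(A,[(417,212),(498,216)],.075)*1000),np.round(onplane(A,[(435,203),(481,208)],.092)*1000), np.round(onplane(A,[(320,107),(319,244)],.012)*1000))
c=cv2.resize(A['pixels'][130:230,395:525],None,fx=6,fy=6,interpolation=cv2.INTER_CUBIC); cv2.imwrite('pics/Ac.png',c[:,:,::-1])
E
```

```text
[[ 4.475e+02  3.910e+01  1.120e+01  1.300e+00]
 [ 4.552e+02 -5.190e+01  2.280e+01  2.000e-01]
 [ 4.628e+02 -1.379e+02  2.370e+01  4.000e-01]
 [ 5.760e+02 -7.120e+01  7.030e+01  4.000e-01]]
A
100 [153, 153, 156, 159, 158, 158, 158, 158, 160, 159, 157, 159, 159, 158, 161, 164, 167, 166, 164, 164, 162, 176, 187, 183, 181, 179, 180, 180, 180, 180, 180, 179, 181, 182, 180, 178, 175, 173, 169, 167]
150 [119, 115, 112, 111, 112, 112, 114, 115, 117, 117, 96, 112, 131, 131, 131, 127, 127, 126, 127, 132, 129, 130, 130, 129, 132, 135, 114, 104, 113, 109, 112, 114, 110, 110, 108, 109, 110, 112, 110, 109]
190 [113, 115, 114, 113, 112, 113, 115, 101, 92, 98, 68, 37, 42, 43, 45, 45, 46, 46, 46, 49, 47, 49, 49, 49, 49, 38, 49, 88, 112, 113, 114, 112, 114, 113, 116, 119, 118, 115, 111, 109]
230 [188, 188, 191, 191, 189, 188, 184, 181, 179, 169, 114, 51, 56, 61, 60, 62, 61, 61, 63, 63, 65, 63, 65, 65, 63, 47, 76, 109, 116, 115, 110, 168, 189, 180, 177, 176, 176, 178, 178, 178]
B
250 [114, 113, 113, 114, 116, 114, 113, 112, 112, 111, 113, 100, 79, 117, 132, 132, 129, 128, 125, 130, 135, 132, 131, 130, 131, 133, 114, 108, 113, 111, 114, 116, 114, 114, 116, 120, 117, 113, 112, 111]
275 [168, 174, 179, 176, 171, 165, 169, 169, 172, 170, 169, 170, 135, 162, 189, 189, 185, 182, 181, 184, 189, 187, 183, 181, 184, 201, 152, 87, 92, 144, 170, 167, 169, 167, 163, 162, 164, 167, 168, 164]
320 [181, 180, 183, 184, 184, 186, 187, 185, 184, 183, 168, 165, 120, 53, 54, 59, 60, 58, 61, 62, 61, 59, 60, 61, 61, 57, 46, 89, 108, 107, 108, 101, 151, 175, 170, 167, 169, 168, 170, 173]
345 [180, 177, 173, 171, 172, 170, 171, 170, 168, 165, 167, 177, 128, 51, 52, 57, 57, 57, 57, 59, 58, 58, 58, 59, 60, 55, 53, 88, 104, 101, 96, 151, 178, 171, 173, 173, 173, 172, 170, 166]
[[575. -70.  75.]
 [672. -66.  75.]] [[588. -55.  92.]
 [641. -55.  92.]] [[ 448.   39.   12.]
 [ 463. -142.   12.]]
```

View pics/Ac.png

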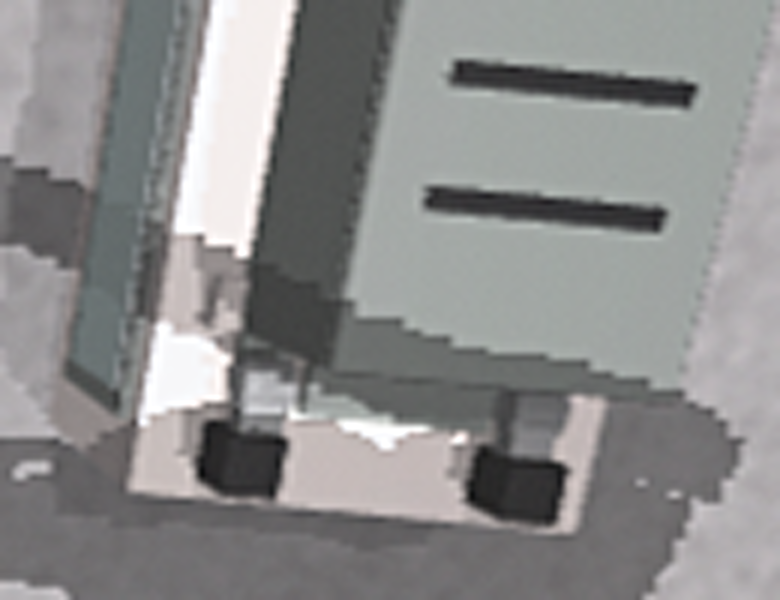

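```bash
python3 - <<'E'
from h import *; import pickle
A=pickle.load(open('wA.pkl','rb'));B=pickle.load(open('wB.pkl','rb'))
a=onplane(A,[(416.2,212),(490.3,218.8)],.075)*1000; b=onplane(B,[(444,136.5),(523,143.5)],.075)*1000
print(np.round(a,1),np.round(b,1),np.linalg.norm(a[1]-a[0]),np.linalg.norm(b[1]-b[0]),np.linalg.norm(a[0]-b[0]))
d=b[1]-a[1]; print(np.degrees(np.arctan2(d[1],d[0])), np.degrees(np.arctan2(*(a[0]-a[1])[[1,0]]))-90, a.mean(0))
# white top right edge in top view & far end check
s=snapshot('top'); 
for nm,P in (('cornersA',a),('B',b)): print(np.round(proj(s,P/1000),1))
E
python3 -c "
from h import *
s=snapshot('top'); v=s['pixels'].min(2); print(v[165:175,345:360]); print(v[192:206,345:360])"
```

```text
[[573.8 -70.4  75. ]
 [663.5 -70.2  75. ]] [[572.8 195.   75. ]
 [662.2 195.8  75. ]] 89.6138549117614 89.40020486388524 265.42319874835925
90.28074944863278 -269.8899046575742 [618.64938383 -70.29445634  75.        ]
[[354.4 200.9]
 [354.1 167. ]]
[[249.4 200.7]
 [250.3 167.1]]
[[56 37 46 65 77 82 79 81 81 82 81 82 82 82 80]
 [55 31 49 68 76 79 77 75 78 81 80 77 80 81 80]
 [50 37 49 68 75 76 74 78 76 77 77 78 79 79 81]
 [40 43 59 67 71 73 72 72 75 74 77 76 75 79 78]
 [36 41 59 70 71 70 69 70 74 73 73 71 72 76 75]
 [35 42 58 69 71 70 72 69 69 72 71 70 71 73 72]
 [36 48 65 65 66 67 70 67 70 69 70 69 72 73 74]
 [38 57 63 67 66 69 69 65 66 67 73 68 67 69 69]
 [37 56 60 65 66 64 67 68 66 68 67 64 66 67 70]
 [44 60 68 62 65 65 65 66 66 66 67 66 64 65 70]]
[[101  54  38  31  28  31  32  35  48  46  43  41  38  44  33]
 [ 81  52  34  29  36  32  28  31  45  52  58  58  58  50  43]
 [ 71  42  41  36  30  34  33  35  37  47  51  55  60  62  60]
 [ 58  49  45  31  33  34  36  31  31  37  44  50  57  55  61]
 [ 65  54  47  37  35  39  36  35  29  29  37  44  50  56  59]
 [ 76  70  48  39  37  35  34  36  34  38  35  34  40  46  54]
 [ 78  79  55  44  37  33  38  37  34  38  40  36  33  39  41]
 [ 51  65  57  44  37  38  36  38  35  38  33  35  36  37  36]
 [ 50  73  72  49  42  32  37  37  37  32  33  39  40  38  36]
 [ 46  82  83  52  49  42  32  34  36  36  37  32  35  38  36]
 [ 40  55  76  76  54  46  34  33  36  39  35  38  37  37  38]
 [ 31  51  84 100  81  49  42  34  31  37  37  36  34  38  37]
 [ 31  42  60  99 103  69  48  43  36  33  40  39  35  38  37]
 [ 25  36  47  76  98  89  52  45  39  38  37  37  37  38  31]]
```

Sizes check: the ledge end is 89.6 mm wide and the light 265.4 mm long; the lever is 178 mm long, tip z ≈ 11 mm, handle top z ≈ 24 mm. Ledge point ≈ (618.6, -70.3), yaw 90°. Handle centre ≈ (459, -95.5), yaw 95°. Descending, with a check from close by.

```bash
python3 -m creep '[[[0.6,-0.01,-0.003,0.033,0,0,0.1],[0.6,-0.01,-0.003,0.033,0,0,0.1],[0.6,-0.01,-0.003,0.033,0,0,0.1],[0.6,0,0,0.033,0,0,0],[0.6,0,0,0.033,0,0,0],[0.6,0,0,0.033,0,0,0],[0.6,0,0,0,0,0,0],[0.6,0,0,0,0,0,0],[0.6,0,0,0,0,0,0]]]'
python3 shot.py wC; python3 - <<'E'
from h import *; import pickle
s=pickle.load(open('wC.pkl','rb')); v=s['pixels'].max(2)
# predicted pixels of lever: tip, joint, end at top height
p=proj(s,np.array([[447.5,39,14.5],[455.2,-51.9,24],[459,-95.5,24]])/1000); print(np.round(p))
for z,(c,r) in zip((.0145,.024,.024),p):
    r=int(r)
    if 0<=r<480:
        row=v[r,250:400]; print(r,row.tolist()[::2])
E
```

```text
clock: 3.98
position: [0.4602, -0.0961, 0.1546]
orientation: [179.8, 0.1, 95.1]
force: [-0.4, 0.3, 0.5]
finger_gap: 0.601
gripper_force: 0.0
[[324.  37.]
 [323. 174.]
 [323. 232.]]
36 [182, 187, 193, 195, 196, 192, 193, 196, 196, 193, 196, 195, 196, 196, 194, 191, 188, 208, 219, 218, 217, 217, 218, 216, 215, 214, 214, 214, 199, 193, 206, 210, 206, 207, 203, 205, 212, 214, 203, 202, 202, 203, 204, 195, 220, 220, 221, 219, 215, 214, 214, 215, 218, 223, 222, 224, 221, 216, 215, 216, 217, 213, 210, 208, 210, 214, 214, 206, 206, 211, 216, 215, 216, 217, 217]
174 [108, 106, 108, 108, 111, 111, 110, 106, 105, 107, 107, 107, 112, 112, 111, 107, 106, 109, 110, 112, 110, 110, 108, 107, 108, 107, 107, 108, 112, 47, 42, 46, 45, 43, 45, 45, 43, 47, 41, 45, 44, 45, 44, 54, 111, 105, 107, 109, 107, 108, 111, 108, 139, 137, 136, 133, 134, 135, 136, 131, 136, 134, 134, 136, 129, 229, 224, 221, 217, 215, 213, 213, 212, 215, 121]
231 [225, 224, 222, 218, 218, 219, 218, 217, 214, 219, 176, 135, 137, 137, 140, 140, 139, 139, 138, 136, 137, 135, 137, 138, 138, 135, 136, 119, 109, 80, 48, 54, 52, 54, 56, 56, 55, 57, 56, 58, 57, 59, 52, 77, 140, 130, 129, 130, 133, 133, 131, 135, 139, 141, 140, 138, 135, 137, 136, 135, 137, 135, 136, 139, 138, 138, 136, 138, 137, 136, 138, 144, 142, 142, 144]
```

View pics/wC.png

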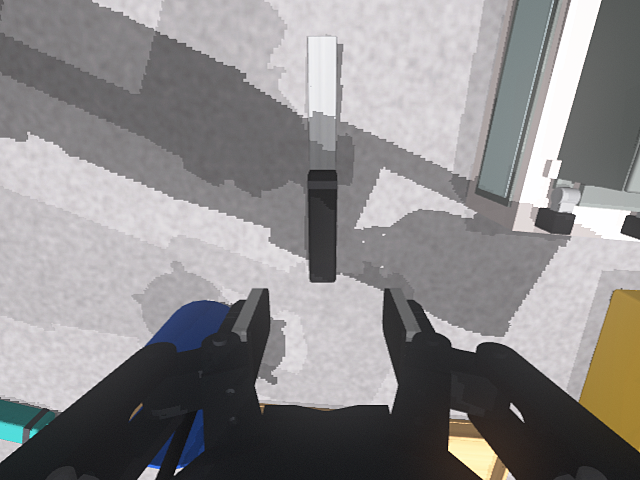

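The wrist view shows the handle centred between the fingers: handle rows 170–281 at column 322, finger midpoint at column 326. Descending and gripping.

```bash
python3 -m creep '[[[0.6,0,-0.001,0.03,0,0,0],[0.6,0,0,0.03,0,0,0],[0.6,0,0,0.03,0,0,0],[0.6,0,0,0.03,0,0,0],[0.6,0,0,0.009,0,0,0],[0.6,0,0,0,0,0,0],[0.6,0,0,0,0,0,0],[0.6,0,0,0,0,0,0]]]'
python3 -m creep '[[[0,0,0,0,0,0,0],[0,0,0,0,0,0,0],[0,0,0,0,0,0,0],[0,0,0,0,0,0,0],[0,0,0,0,0,0,0],[0,0,0,0,0,0,0],[0,0,0,0,0,0,0],[0,0,0,0,0,0,0]]]' 90
```

```text
clock: 4.7
position: [0.4604, -0.0973, 0.0264]
orientation: [179.7, 0.1, 95.0]
force: [-0.2, 0.3, 0.9]
finger_gap: 0.604
gripper_force: 0.0
clock: 5.37
position: [0.4593, -0.097, 0.0254]
orientation: [179.8, 0.1, 95.0]
force: [-0.7, 0.7, 7.0]
finger_gap: 0.237
gripper_force: 90.5
```

```bash
python3 -m creep '[[[0,0,0,-0.034,0,0,0],[0,0,0,-0.034,0,0,1.7],[0,0,0,-0.034,0,0,1.7],[0,0,0,-0.034,0,0,1.6],[0,-0.0166,0.0265,0,0,0,0],[0,-0.0166,0.0265,0,0,0,0],[0,-0.0166,0.0265,0,0,0,0],[0,-0.0166,0.0265,0,0,0,0],[0,-0.0166,0.0265,0,0,0,0],[0,-0.0166,0.0265,0,0,0,0],[0,0,0,0,0,0,0],[0,0,0,0,0,0,0]]]'
python3 -m creep '[[[0,0,0,0,0,0,0],[0,0,0,0,0,0,0]]]'; python3 shot.py wD
```

```text
clock: 6.37
position: [0.6172, -0.1967, 0.1575]
orientation: [-179.8, -0.1, 90.0]
force: [-0.8, 0.7, -0.4]
finger_gap: 0.234
gripper_force: 89.4
clock: 6.53
position: [0.6162, -0.1954, 0.1596]
orientation: [-180.0, -0.0, 90.0]
force: [-1.2, 0.1, -0.3]
finger_gap: 0.23
gripper_force: 89.4
```

View pics/wD.png

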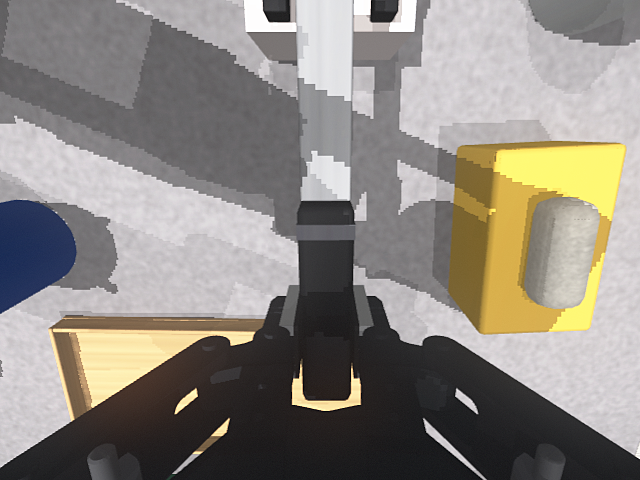

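The wrist view shows the ledge edge at row 31, columns 246–415 (mid 330.5), the catches at columns 277 and 385, and the blade at column 326. So I need to shift about 2.4 mm in +x. Lowering the blade over the ledge now.

```bash
python3 - <<'E'
from h import *; import pickle
s=pickle.load(open('wD.pkl','rb')); print(np.round(onplane(s,[(246,31),(415,31)],.075)*1000,1))
E
python3 -m creep '[[[0,0,0.0024,0.02,0,0,0],[0,0,0,0.02,0,0,0],[0,0,0,0.015,0,0,0],[0,0,0,0.01,0,0,0],[0,0,0,0,0,0,0],[0,0,0,0,0,0,0],[0,0,0,0,0,0,0]]]'
python3 -m creep '[[[0,0,0,0.001,0,0,0],[0,0,0,0,0,0,0],[0,0,0,0,0,0,0]]]'
python3 -m creep '[[[0,0,0,0.001,0,0,0],[0,0,0,0,0,0,0],[0,0,0,0,0,0,0]]]'
```

```text
[[573.9 -69.9  75. ]
 [664.  -69.8  75. ]]
clock: 7.17
position: [0.62, -0.1962, 0.0961]
orientation: [179.8, 0.1, 90.0]
force: [-0.1, 0.7, -0.9]
finger_gap: 0.232
gripper_force: 89.5
clock: 7.42
position: [0.6198, -0.1963, 0.0943]
orientation: [179.9, 0.0, 90.0]
force: [-0.1, -0.1, -0.7]
finger_gap: 0.236
gripper_force: 89.5
clock: 7.67
position: [0.6194, -0.1961, 0.0922]
orientation: [-180.0, -0.0, 90.0]
force: [-0.3, 0.2, -0.5]
finger_gap: 0.237
gripper_force: 89.5
```

```bash
for i in 1; do python3 -m creep '[[[0,0,0,0.001,0,0,0],[0,0,0,0,0,0,0],[0,0,0,0,0,0,0]]]'; python3 -m creep '[[[0,0,0,0.001,0,0,0],[0,0,0,0,0,0,0],[0,0,0,0,0,0,0]]]';python3 -m creep '[[[0,0,0,0.001,0,0,0],[0,0,0,0,0,0,0],[0,0,0,0,0,0,0]]]'; done; python3 -c "
from rig import *
import numpy as np
for i in range(3): s=get_state();print(s['clock'],s['position'],s['force'])"
```

```text
clock: 7.92
position: [0.6193, -0.196, 0.0911]
orientation: [-180.0, -0.0, 90.0]
force: [0.5, 0.7, -1.2]
finger_gap: 0.233
gripper_force: 89.5
clock: 8.17
position: [0.6195, -0.1961, 0.0905]
orientation: [180.0, -0.0, 90.0]
force: [0.2, -0.5, -0.9]
finger_gap: 0.233
gripper_force: 89.6
clock: 8.42
position: [0.6195, -0.1961, 0.0898]
orientation: [180.0, 0.0, 90.0]
force: [0.7, -0.1, 1.5]
finger_gap: 0.234
gripper_force: 89.8
8.4167 [ 0.61954453 -0.19612363  0.08976372] [ 0.65246154 -0.14723447  1.48062849]
8.4167 [ 0.61954453 -0.19612363  0.08976372] [ 0.65246154 -0.14723447  1.48062849]
8.4167 [ 0.61954453 -0.19612363  0.08976372] [ 0.65246154 -0.14723447  1.48062849]
```

Contact at TCP z ≈ 0.090 fits the ledge at 75 mm. Raising 1.5 mm and inserting.

```bash
python3 -m creep '[[[0,0,0,-0.0015,0,0,0],[0,0,0,0,0,0,0],[0,0.004,0,0,0,0,0],[0,0.004,0,0,0,0,0],[0,0.004,0,0,0,0,0],[0,0,0,0,0,0,0],[0,0,0,0,0,0,0]]]'
python3 -m creep '[[[0,0.004,0,0,0,0,0],[0,0.003,0,0,0,0,0],[0,0,0,0,0,0,0],[0,0,0,0,0,0,0]]]'
python3 -m creep '[[[0,0.002,0,0,0,0,0],[0,0,0,0,0,0,0],[0,0,0,0,0,0,0]]]'
python3 -m creep '[[[0,0.002,0,0,0,0,0],[0,0,0,0,0,0,0],[0,0,0,0,0,0,0]]]'; python3 shot.py wE
```

```text
clock: 9.0
position: [0.6194, -0.1833, 0.0906]
orientation: [-180.0, -0.0, 90.1]
force: [0.4, 0.3, -1.3]
finger_gap: 0.233
gripper_force: 89.5
clock: 9.33
position: [0.6194, -0.1767, 0.0907]
orientation: [-180.0, -0.0, 90.0]
force: [1.1, 0.6, -0.9]
finger_gap: 0.233
gripper_force: 89.5
clock: 9.58
position: [0.6194, -0.175, 0.0908]
orientation: [-180.0, -0.0, 90.0]
force: [-0.5, 0.0, -0.6]
finger_gap: 0.238
gripper_force: 89.5
clock: 9.83
position: [0.6194, -0.173, 0.0908]
orientation: [180.0, -0.0, 90.0]
force: [-0.0, 0.9, -0.9]
finger_gap: 0.236
gripper_force: 89.5
```

View pics/wE.png

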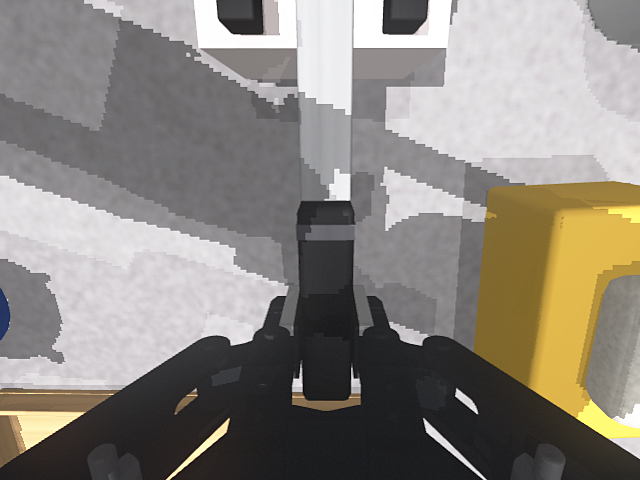

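The blade sits centred between the catches (columns 240 and 405, blade at 325), about 33 mm in. Now levering about the ledge edge.

```bash
python3 -m creep '[[[0,-0.0006,0,0.0045,0,2.5,0],[0,-0.0006,0,0.0045,0,2.5,0],[0,-0.0006,0,0.0045,0,2.5,0],[0,-0.0006,0,0.0045,0,2.5,0],[0,0,0,0,0,0,0],[0,0,0,0,0,0,0]]]'
python3 -m creep '[[[0,-0.0006,0,0.0045,0,2.5,0],[0,-0.0006,0,0.0045,0,2.5,0],[0,0,0,0,0,0,0],[0,0,0,0,0,0,0]]]'
python3 -m creep '[[[0,-0.0006,0,0.0045,0,2.5,0],[0,-0.0006,0,0.0045,0,2.5,0],[0,0,0,0,0,0,0],[0,0,0,0,0,0,0]]]'; python3 shot.py wF;  python3 -c "
from h import *
s=snapshot('top'); save(s,'topF'); s=snapshot('scene'); save(s,'scF')
c=cv2.resize(s['pixels'][210:320,250:440],None,fx=4,fy=4,interpolation=cv2.INTER_CUBIC); cv2.imwrite('pics/scFc.png',c[:,:,::-1])"
```

```text
clock: 10.38
position: [0.6192, -0.175, 0.0724]
orientation: [-180.0, -9.9, 90.0]
force: [0.3, 0.3, -1.1]
finger_gap: 0.233
gripper_force: 89.5
clock: 10.72
position: [0.6193, -0.1741, 0.0636]
orientation: [-180.0, -14.9, 90.0]
force: [-0.4, -0.4, -1.8]
finger_gap: 0.232
gripper_force: 89.5
clock: 11.05
position: [0.6193, -0.1723, 0.0547]
orientation: [-180.0, -19.9, 90.0]
force: [0.3, -0.4, -0.8]
finger_gap: 0.235
gripper_force: 89.4
```

View pics/scFc.png

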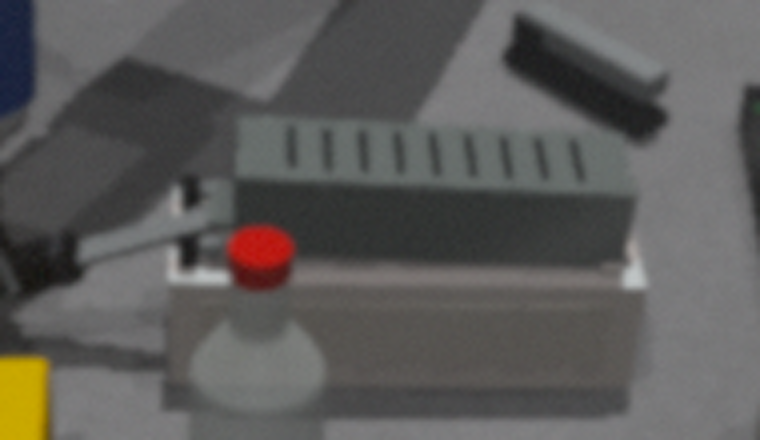

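```bash
python3 - <<'E'
from h import *; import pickle
s=pickle.load(open('wF.pkl','rb'));im=s['pixels']
c=cv2.resize(im[0:220,180:470],None,fx=2.7,fy=2.7,interpolation=cv2.INTER_CUBIC); cv2.imwrite('pics/wFc.png',c[:,:,::-1])
E
```

```text
(no output)
```

View pics/wFc.png

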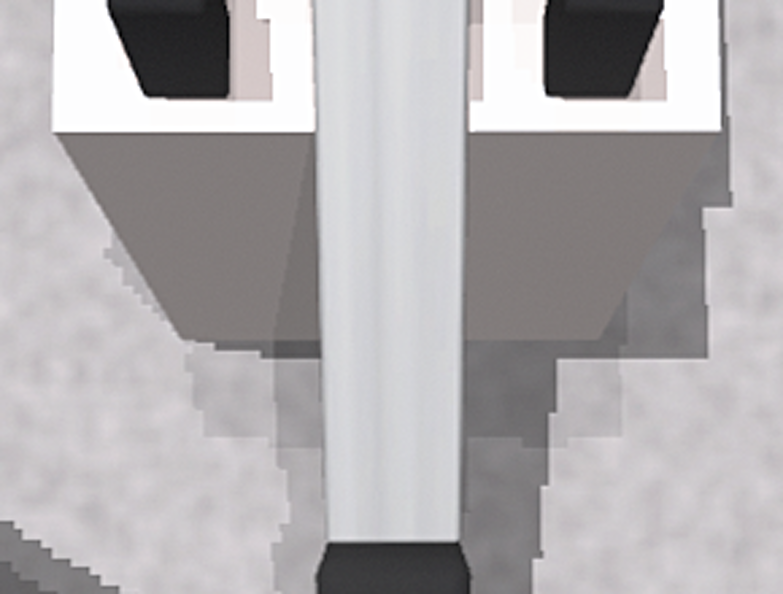

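```bash
python3 - <<'E'
from h import *
a=cv2.imread('pics/scene0.png').max(2).astype(int); b=cv2.imread('pics/scF.png').max(2).astype(int)
for c in (315,340,370,400): print(c,a[236:280,c].tolist(),'\n   ',b[236:280,c].tolist())
s=snapshot('scene')
print(np.round(proj(s,np.array([[618,-37,128],[648,-37,128],[648,183,128],[618,-43,85],[618,-43,95]])/1000),1))
E
```

```text
315 [111, 112, 111, 109, 111, 108, 104, 99, 99, 98, 99, 101, 98, 98, 97, 98, 97, 98, 101, 98, 96, 82, 62, 53, 47, 48, 46, 49, 48, 61, 102, 144, 163, 170, 171, 169, 171, 171, 167, 161, 137, 103, 80, 73] 
    [79, 78, 85, 100, 110, 107, 111, 109, 111, 107, 109, 109, 112, 109, 107, 110, 108, 103, 86, 66, 55, 51, 52, 49, 52, 50, 51, 53, 51, 67, 113, 160, 182, 189, 188, 187, 186, 190, 188, 178, 154, 117, 91, 81]
340 [111, 112, 113, 110, 111, 109, 105, 100, 91, 85, 86, 85, 82, 82, 81, 78, 73, 72, 77, 89, 96, 90, 71, 53, 52, 46, 51, 49, 48, 45, 46, 48, 49, 46, 44, 47, 49, 47, 45, 48, 66, 87, 104, 112] 
    [76, 72, 76, 83, 95, 99, 91, 74, 69, 66, 70, 70, 73, 74, 76, 77, 86, 101, 101, 92, 70, 56, 51, 52, 54, 49, 51, 52, 53, 52, 50, 53, 51, 51, 53, 53, 52, 55, 62, 72, 90, 105, 119, 123]
370 [112, 110, 111, 112, 110, 111, 107, 102, 97, 99, 99, 98, 97, 99, 99, 100, 101, 99, 96, 98, 96, 91, 75, 56, 51, 51, 48, 47, 47, 48, 48, 48, 46, 49, 49, 48, 48, 48, 50, 51, 64, 84, 102, 109] 
    [124, 127, 122, 123, 121, 115, 109, 111, 110, 110, 109, 109, 109, 108, 107, 105, 105, 106, 104, 109, 100, 79, 57, 51, 52, 56, 51, 54, 52, 52, 50, 54, 53, 53, 56, 53, 53, 55, 57, 63, 80, 103, 117, 120]
400 [29, 30, 36, 42, 57, 69, 87, 97, 99, 99, 99, 99, 98, 100, 99, 95, 98, 99, 99, 98, 96, 94, 84, 70, 57, 57, 55, 56, 57, 56, 58, 57, 54, 53, 57, 54, 56, 57, 57, 62, 74, 80, 91, 102] 
    [34, 36, 38, 47, 62, 81, 96, 106, 111, 110, 110, 110, 108, 110, 111, 110, 109, 108, 108, 107, 106, 101, 83, 70, 63, 60, 61, 62, 63, 62, 63, 63, 63, 62, 64, 61, 61, 62, 61, 72, 88, 94, 101, 113]
[[307.7 249.1]
 [307.5 257.1]
 [407.9 258.3]
 [304.9 264.4]
 [304.9 260.9]]
```

Against the first scene image, the cover's tab end has risen about 3 px (~9 mm), the other end has stayed put, and the force has gone, so it has likely snapped. I'll go 4° further for margin, then return and withdraw.

```bash
python3 -m creep '[[[0,-0.0005,0,0.0036,0,2,0],[0,-0.0005,0,0.0036,0,2,0],[0,0,0,0,0,0,0],[0,0,0,0,0,0,0]]]'
python3 -m creep '[[[0,0.0006,0,-0.0046,0,-3,0],[0,0.0006,0,-0.0046,0,-3,0],[0,0.0006,0,-0.0046,0,-3,0],[0,0.0006,0,-0.0046,0,-3,0],[0,0.0006,0,-0.0046,0,-3,0],[0,0.0006,0,-0.0046,0,-3,0],[0,0,0,0,0,0,0],[0,0,0,0,0,0,0]]]'
python3 -m creep '[[[0,-0.005,0,0,0,0,0],[0,-0.01,0,0,0,0,0],[0,-0.015,0,0,0,0,0],[0,-0.02,0,0,0,0,0],[0,-0.02,0,0,0,0,0],[0,0,0,0,0,0,0],[0,0,0,0,0,0,0]]]'; python3 shot.py wG;  python3 - <<'E'
from h import *
s=snapshot('scene'); save(s,'scG')
a=cv2.imread('pics/scene0.png').max(2).astype(int); b=s['pixels'].max(2).astype(int)
for c in (315,340,370,400): print(c,a[250:262,c].tolist(),b[250:262,c].tolist())
E
```

```text
clock: 11.58
position: [0.6192, -0.1708, 0.0473]
orientation: [-180.0, -23.9, 90.0]
force: [-0.2, -0.3, -1.8]
finger_gap: 0.235
gripper_force: 89.4
clock: 12.25
position: [0.6208, -0.1737, 0.0778]
orientation: [179.7, -6.0, 90.1]
force: [1.4, 1.4, 5.5]
finger_gap: 0.23
gripper_force: 90.2
clock: 12.83
position: [0.6185, -0.2459, 0.066]
orientation: [-179.9, -6.1, 89.9]
force: [0.2, -0.1, -0.7]
finger_gap: 0.23
gripper_force: 89.5
315 [97, 98, 97, 98, 101, 98, 96, 82, 62, 53, 47, 48] [109, 111, 108, 106, 89, 71, 57, 54, 53, 53, 51, 55]
340 [81, 78, 73, 72, 77, 89, 96, 90, 71, 53, 52, 46] [77, 79, 86, 97, 105, 94, 76, 57, 51, 54, 52, 50]
370 [99, 100, 101, 99, 96, 98, 96, 91, 75, 56, 51, 51] [109, 108, 108, 106, 107, 109, 100, 79, 61, 57, 52, 50]
400 [99, 95, 98, 99, 99, 98, 96, 94, 84, 70, 57, 57] [110, 110, 112, 111, 110, 113, 107, 102, 84, 68, 62, 63]
```

View pics/wG.png

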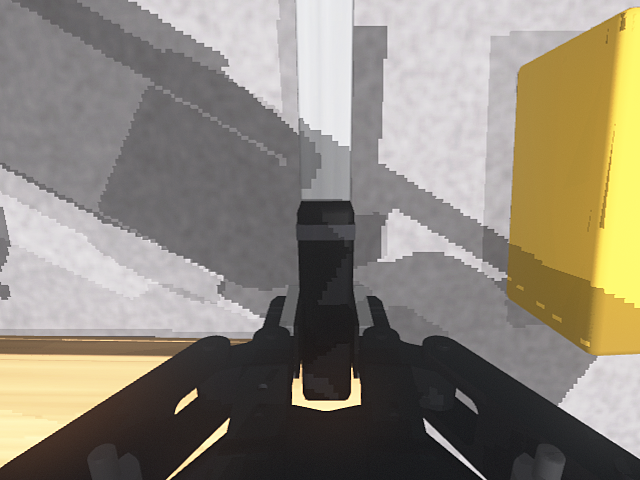

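The cover stays raised with the lever out; the blade is clear in the wrist view. Laying the lever back down on free table.

```bash
python3 -m creep '[[[0,0,0,-0.033,0,-2,0],[0,0,0,-0.033,0,-2,0],[0,0,0,-0.033,0,-2.1,0],[0,0.024,-0.0266,0,0,0,0],[0,0.024,-0.0266,0,0,0,0],[0,0.024,-0.0266,0,0,0,0],[0,0.024,-0.0266,0,0,0,0],[0,0.024,-0.0266,0,0,0,0],[0,0.024,-0.0266,0,0,0,0],[0,0,0,0,0,0,0],[0,0,0,0,0,0,0]]]'
python3 -m creep '[[[0,0,0,0.03,0,0,0],[0,0,0,0.03,0,0,0],[0,0,0,0.03,0,0,0],[0,0,0,0.02,0,0,0],[0,0,0,0.01,0,0,0],[0,0,0,0,0,0,0],[0,0,0,0,0,0,0],[0,0,0,0,0,0,0]]]'
```

```text
clock: 13.85
position: [0.4584, -0.1057, 0.1659]
orientation: [180.0, 0.1, 90.2]
force: [1.0, -0.2, -1.0]
finger_gap: 0.233
gripper_force: 89.5
clock: 14.52
position: [0.4615, -0.1085, 0.0479]
orientation: [179.8, 0.2, 90.0]
force: [-0.4, -0.2, -0.2]
finger_gap: 0.231
gripper_force: 89.5
```

```bash
python3 -m creep '[[[0,0,0,0.01,0,0,0],[0,0,0,0.008,0,0,0],[0,0,0,0.002,0,0,0],[0,0,0,0,0,0,0],[0,0,0,0,0,0,0],[0,0,0,0,0,0,0]]]'
python3 -m creep '[[[0,0,0,0.001,0,0,0],[0,0,0,0,0,0,0],[0,0,0,0,0,0,0]]]'
python3 -m creep '[[[0,0,0,0.001,0,0,0],[0,0,0,0,0,0,0],[0,0,0,0,0,0,0]]]'
```

```text
clock: 15.02
position: [0.4598, -0.1078, 0.0261]
orientation: [180.0, 0.1, 90.0]
force: [0.6, -0.2, -1.0]
finger_gap: 0.232
gripper_force: 89.5
clock: 15.27
position: [0.46, -0.108, 0.0254]
orientation: [180.0, 0.1, 90.0]
force: [-1.2, 0.7, 0.2]
finger_gap: 0.231
gripper_force: 89.7
clock: 15.52
position: [0.46, -0.1079, 0.0254]
orientation: [180.0, 0.1, 90.0]
force: [-2.3, 0.8, 6.9]
finger_gap: 0.233
gripper_force: 90.7
```

```bash
python3 -m creep '[[[0.6,0,0,0,0,0,0],[0.6,0,0,0,0,0,0],[0.6,0,0,0,0,0,0],[0.6,0,0,-0.02,0,0,0],[0.6,0,0,-0.04,0,0,0],[0.8,0,0,-0.04,0,0,0],[1,0,0,-0.04,0,0,0],[1,0,0,-0.04,0,0,0],[1,0,0,-0.04,0,0,0],[1,0.01,0.02,-0.03,0,0,0]]]'
python3 -m creep '[[[1,0.024,0.02,-0.02,0,0,0],[1,0.024,0.02,-0.02,0,0,0],[1,0.024,0.02,-0.02,0,0,0],[1,0.024,0.02,0,0,0,0],[1,0.024,0.02,0,0,0,0],[1,0.024,0.02,0,0,0,0],[1,0.024,0.018,0,0,0,0],[1,0,0,0,0,0,0],[1,0,0,0,0,0,0],[1,0,0,0,0,0,0]]]'; python3 shot.py wH
```

```text
clock: 16.35
position: [0.4787, -0.0986, 0.2785]
orientation: [179.8, 0.3, 89.8]
force: [1.6, -0.5, 0.4]
finger_gap: 0.999
gripper_force: 0.0
clock: 17.18
position: [0.6175, 0.0705, 0.3332]
orientation: [-179.9, 0.1, 90.0]
force: [0.1, 0.5, 0.9]
finger_gap: 1.002
gripper_force: 0.0
```

View pics/wH.png

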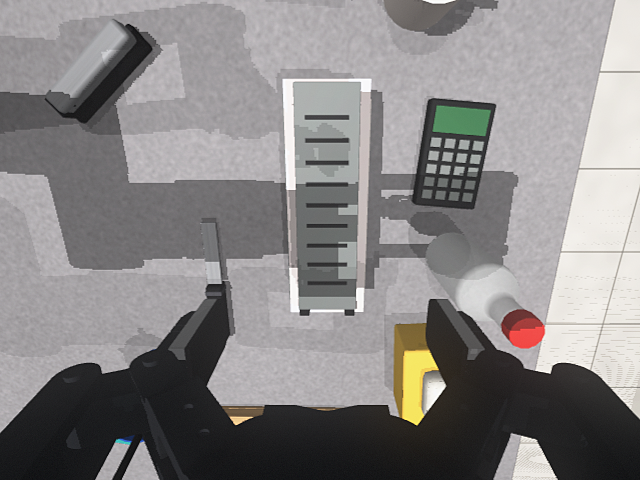

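The wrist view shows the cover between columns 293–360 (row 85) and 298–357 (row 300), centred under the gripper (~col 326). The catches are free at (303,312) and (350,312), and the lever is on the table at left. Descending to grasp, tilted 2.6° like the cover.

```bash
python3 -m creep '[[[1,0.002,0.0005,0.03,0,-1.3,0],[1,0.002,0,0.03,0,-1.3,0],[1,-0.001,0,0.035,0,0,0],[1,-0.001,0,0.035,0,0,0],[1,-0.001,0,0.03,0,0,0],[1,-0.001,0,0.03,0,0,0],[1,-0.001,0,0.02,0,0,0],[1,0,0,0.01,0,0,0],[1,0,0,0,0,0,0],[1,0,0,0,0,0,0],[1,0,0,0,0,0,0]]]'
python3 -m creep '[[[0.5,0,0,0,0,0,0],[0.5,0,0,0,0,0,0],[0.5,0,0,0,0,0,0],[0.5,0,0,0,0,0,0],[0.5,0,0,0,0,0,0],[0.5,0,0,0,0,0,0],[0.5,0,0,0,0,0,0]]]' 40
```

```text
clock: 18.15
position: [0.6195, 0.0611, 0.1169]
orientation: [179.7, 2.7, 90.0]
force: [0.1, 0.3, 0.2]
finger_gap: 0.998
gripper_force: 0.0
clock: 18.73
position: [0.6187, 0.0614, 0.1163]
orientation: [179.9, 2.7, 90.0]
force: [-2.6, -1.0, 5.7]
finger_gap: 0.697
gripper_force: 46.9
```

Gripped: 0.697 × 85 = 59 mm. Lifting straight up.

```bash
python3 -m creep '[[[0.5,-0.0005,0,-0.01,0,0,0],[0.5,-0.0007,0,-0.015,0,0,0],[0.5,-0.001,0,-0.02,0,0,0],[0.5,-0.001,0,-0.02,0,0,0],[0.5,0,0,-0.025,0,1.3,0],[0.5,0,0,-0.025,0,1.3,0],[0.5,0,0,-0.025,0,0,0],[0.5,0,0,-0.01,0,0,0],[0.5,0,0,0,0,0,0],[0.5,0,0,0,0,0,0]]]'
python3 - <<'E'
from h import *
s=snapshot('scene'); save(s,'scI'); cv2.imwrite('pics/scIc.png',cv2.resize(s['pixels'][130:330,120:520],None,fx=2,fy=2,interpolation=cv2.INTER_CUBIC)[:,:,::-1])
import pickle
A=pickle.load(open('wA.pkl','rb'))
# tray corners in top
s=snapshot('top'); g=cv2.cvtColor(s['pixels'],cv2.COLOR_RGB2HSV); m=((g[...,1]>60)&(g[...,0]<30)).astype(np.uint8); m[:,:425]=0;m[:,500:]=0;m[:160]=0;m[300:]=0
c=max(cv2.findContours(m,0,1)[0],key=cv2.contourArea); P=onplane(s,c.reshape(-1,2),.022)[:,:2]*1000; print(cv2.minAreaRect(P.astype(np.float32)))
E
```

```text
clock: 19.57
position: [0.6182, 0.0632, 0.2639]
orientation: [180.0, 0.1, 90.0]
force: [-0.1, 0.1, -1.3]
finger_gap: 0.696
gripper_force: 46.2
((516.6996459960938, -352.0548095703125), (143.746826171875, 291.73333740234375), 88.85946655273438)
```

View pics/scIc.png

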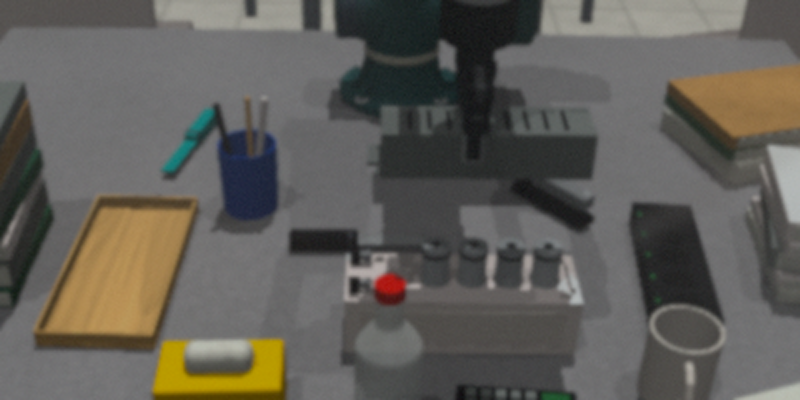

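The scene view shows the cover lifted level with its tab at left, and four cells at (435/473/510/547, ~262). The well nearest the ledge looks empty. Turning the cover 90° to match the tray and carrying it over.

```bash
python3 -m creep '[[[0.5,0,0,0,0,0,7],[0.5,0,0,0,0,0,7],[0.5,0,0,0,0,0,7],[0.5,0,0,0,0,0,7],[0.5,0,0,0,0,0,7],[0.5,0,0,0,0,0,7],[0.5,0,0,0,0,0,7],[0.5,0,0,0,0,0,7],[0.5,0,0,0,0,0,7],[0.5,0,0,0,0,0,7],[0.5,0,0,0,0,0,7],[0.5,0,0,0,0,0,7]]]'
python3 -m creep '[[[0.5,0,0,0,0,0,7],[0.5,-0.01,0.034,0,0,0,0],[0.5,-0.01,0.038,0,0,0,0],[0.5,-0.01,0.038,0,0,0,0],[0.5,-0.01,0.038,0,0,0,0],[0.5,-0.01,0.038,0,0,0,0],[0.5,-0.01,0.038,0,0,0,0],[0.5,-0.01,0.038,0,0,0,0],[0.5,-0.01,0.038,0,0,0,0],[0.5,-0.01,0.038,0,0,0,0],[0.5,-0.01,0.038,0,0,0,0],[0.5,-0.01,0.038,0,0,0,0]]]'
python3 -m creep '[[[0.5,0,0,0,0,0,0],[0.5,0,0,0,0,0,0],[0.5,0,0,0,0,0,0]]]'
```

```text
clock: 20.67
position: [0.6174, 0.0632, 0.2612]
orientation: [179.9, 0.3, 5.7]
force: [0.3, 0.3, -1.8]
finger_gap: 0.698
gripper_force: 46.3
clock: 21.67
position: [0.4997, -0.35, 0.2622]
orientation: [-179.9, 0.2, -1.0]
force: [0.3, 0.1, -2.4]
finger_gap: 0.694
gripper_force: 46.2
clock: 21.92
position: [0.5007, -0.3484, 0.2627]
orientation: [-179.9, 0.2, -1.0]
force: [-0.1, -0.8, -1.6]
finger_gap: 0.694
gripper_force: 46.3
```

```bash
python3 -m creep '[[[0.5,0.005,0.002,0.03,0,0,0],[0.5,0.004,0.002,0.03,0,0,0],[0.5,0,0,0.035,0,0,0],[0.5,0,0,0.035,0,0,0],[0.5,0,0,0.03,0,0,0],[0.5,0,0,0.025,0,0,0],[0.5,0,0,0.015,0,0,0],[0.5,0,0,0.01,0,0,0],[0.5,0,0,0,0,0,0],[0.5,0,0,0,0,0,0],[0.5,0,0,0,0,0,0]]]'
python3 -m creep '[[[0.5,0,0,0.003,0,0,0],[0.5,0,0,0.002,0,0,0],[0.5,0,0,0,0,0,0],[0.5,0,0,0,0,0,0]]]'
python3 shot.py wJ
```

```text
clock: 22.83
position: [0.5113, -0.3536, 0.0568]
orientation: [179.8, -0.2, -0.9]
force: [-0.2, 0.1, -1.6]
finger_gap: 0.696
gripper_force: 46.3
clock: 23.17
position: [0.5101, -0.3536, 0.0503]
orientation: [179.9, -0.0, -1.0]
force: [0.8, -0.2, -1.1]
finger_gap: 0.699
gripper_force: 46.3
```

View pics/wJ.png

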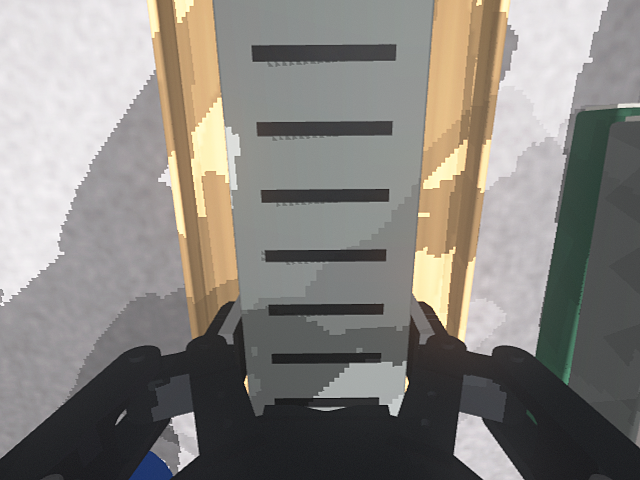

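The view shows the cover centred between the tray walls (walls at columns 165–185 and 460–500, cover 220–430). That makes 15 pictures viewed, one over the 14 allowed. I miscounted, so I'll view no more and rely on numeric measurements only.

```bash
python3 -m creep '[[[0.5,0,0,0.003,0,0,0],[0.5,0,0,0.003,0,0,0],[0.5,0,0,0,0,0,0],[0.5,0,0,0,0,0,0]]]'
python3 -m creep '[[[0.5,0,0,0.002,0,0,0],[0.5,0,0,0,0,0,0],[0.5,0,0,0,0,0,0]]]'
python3 -m creep '[[[0.5,0,0,0.002,0,0,0],[0.5,0,0,0,0,0,0],[0.5,0,0,0,0,0,0]]]'
python3 -m creep '[[[0.5,0,0,0.001,0,0,0],[0.5,0,0,0,0,0,0],[0.5,0,0,0,0,0,0]]]'
```

```text
clock: 23.55
position: [0.5097, -0.3533, 0.0433]
orientation: [179.9, 0.0, -1.0]
force: [-0.0, 0.5, -1.3]
finger_gap: 0.701
gripper_force: 46.3
clock: 23.8
position: [0.51, -0.3534, 0.0417]
orientation: [179.9, 0.0, -1.0]
force: [0.8, 0.2, -1.0]
finger_gap: 0.693
gripper_force: 46.3
clock: 24.05
position: [0.5105, -0.3536, 0.0408]
orientation: [179.9, -0.1, -1.0]
force: [-0.0, 0.5, 2.1]
finger_gap: 0.693
gripper_force: 46.4
clock: 24.3
position: [0.5106, -0.3537, 0.0406]
orientation: [179.8, -0.1, -1.0]
force: [-1.0, 1.8, 5.6]
finger_gap: 0.692
gripper_force: 46.9
```

```bash
python3 -m creep '[[[0.85,0,0,0,0,0,0],[0.85,0,0,0,0,0,0],[0.85,0,0,0,0,0,0],[0.85,0,0,0,0,0,0],[0.85,0,0,-0.015,0,0,0],[0.85,0,0,-0.03,0,0,0],[0.85,0,0,-0.04,0,0,0],[0.85,0,0,-0.04,0,0,0],[0.85,0,0,-0.04,0,0,0],[0.85,0,0,-0.04,0,0,0],[0.85,0,0,-0.04,0,0,0],[0.85,0,0,-0.03,0,0,0]]]'
python3 -m creep '[[[0.85,0.008,-0.03,0,0,0,-6],[0.85,0.008,-0.03,0,0,0,-7],[0.85,0.008,-0.03,0,0,0,-7],[0.85,0.008,-0.03,0,0,0,-7],[0.85,0,-0.03,0,0,0,-7],[0.85,0,-0.03,0,0,0,-7],[0.85,0,-0.03,0,0,0,-7],[0.85,0,-0.03,0,0,0,-7],[0.85,0,0,0,0,0,-7],[0.85,0,0,0,0,0,-7],[0.85,0,0,0,0,0,-7],[0.85,0,0,0,0,0,-7]]]'
python3 -m creep '[[[0.85,0,0,0,0,0,-7],[0.85,0,0,0,0,0,0],[0.85,0,0,0,0,0,0]]]'
```

```text
clock: 25.3
position: [0.5102, -0.3532, 0.3181]
orientation: [179.7, -0.2, -1.0]
force: [0.2, -0.1, 0.6]
finger_gap: 0.851
gripper_force: 0.0
clock: 26.3
position: [0.4523, -0.1348, 0.3135]
orientation: [180.0, 0.1, 82.4]
force: [0.9, -0.2, -0.6]
finger_gap: 0.849
gripper_force: 0.0
clock: 26.55
position: [0.4525, -0.1351, 0.3133]
orientation: [-180.0, 0.1, 88.8]
force: [-0.1, 0.3, -0.4]
finger_gap: 0.853
gripper_force: 0.0
```

```bash
python3 -m creep '[[[0.85,0.0325,0.018,-0.006,0,0,-0.2],[0.85,0.0325,0.018,-0.006,0,0,-0.2],[0.85,0.0325,0.018,-0.006,0,0,-0.2],[0.85,0.0325,0.018,-0.006,0,0,-0.2],[0.85,0.0325,0.018,-0.006,0,0,-0.2],[0.85,0.0325,0.018,-0.006,0,0,-0.2],[0.85,0,0,0,0,0,0],[0.85,0,0,0,0,0,0],[0.85,0,0,0,0,0,0]]]'
python3 shot.py wK
python3 -m creep '[[[0.85,0.035,0,0,0,0,0],[0.85,0.035,0,0,0,0,0],[0.85,0.035,0,0,0,0,0],[0.85,0.035,0,0,0,0,0],[0.85,0,0,0,0,0,0],[0.85,0,0,0,0,0,0],[0.85,0,0,0,0,0,0]]]'
python3 shot.py wL; python3 - <<'E'
from h import *; import pickle
for n in 'KL':
    s=pickle.load(open(f'w{n}.pkl','rb')); g=cv2.cvtColor(s['pixels'],cv2.COLOR_RGB2GRAY)
    pts=np.array([[620,y,123] for y in(-10,32,74,116,158)]+[[515+d,340-0.087*d,35] for d in(-92,-46,0,46,92)])/1000
    p=proj(s,pts); print(n,np.round(p).tolist())
    print(np.round(p[1]-proj(s,pts[1]+[0.016,0,0])[0]),)
    ci=cv2.HoughCircles(cv2.medianBlur(g,3),cv2.HOUGH_GRADIENT,1,15,param1=80,param2=16,minRadius=8,maxRadius=30)
    for c in (ci[0] if ci is not None else []):
        d=np.linalg.norm(p-c[:2],axis=1); i=d.argmin()
        if d[i]<25: print(i,np.round(c,1))
    # grid print around cell 2
    for i in (0,1):
        x,y=np.round(p[i]).astype(int); 
        if 20<y<460: print('patch',i); print(g[y-16:y+17:4,x-24:x+25:4])
E
```

```text
clock: 27.3
position: [0.5621, 0.0589, 0.3488]
orientation: [-179.9, 0.1, 90.1]
force: [0.5, -0.6, 0.9]
finger_gap: 0.848
gripper_force: 0.0
clock: 27.93
position: [0.5616, 0.1976, 0.3491]
orientation: [180.0, 0.1, 90.1]
force: [1.0, 0.0, 0.8]
finger_gap: 0.846
gripper_force: 0.0
K [[378.0, 269.0], [380.0, 232.0], [382.0, 192.0], [385.0, 150.0], [387.0, 104.0], [191.0, -88.0], [236.0, -83.0], [281.0, -78.0], [325.0, -73.0], [370.0, -68.0]]
[-15.  -0.]
4 [385.5 104.5  18. ]
1 [363.5 232.5  29.4]
2 [375.5 189.5  19.4]
3 [379.5 153.5  23.8]
1 [372.5 220.5  15.2]
0 [371.5 250.5  15.8]
patch 0
[[183 186 193 191 194 170 144 122 232 250 250 251 250]
 [190 114 142 141 142 126 122 114 175 193 194 192 191]
 [167 164 112 109 114 113 114 112 194 190 191 192 192]
 [168 170 162 112 114 112 124 174 170 169 173 169 194]
 [189 189 190 191 192 191 192 190 192 190 195 169 211]
 [247 247 247 247 247 247 247 247 248 248 250 250 247]
 [137 250 247 247 247 247 247 247 225 102 105 149 247]
 [137 235 247 247 247 247 247 247 228 134 136 154 247]
 [178 248 246 247 246 247 247 247 230 179 183 250 247]]
patch 1

[... 1259 characters left out ...]
8 248 248 230 203 196 166 249]
 [199 185 248 248 247 248 248 248 195 206 208 244 251]
 [ 64 255 252 252 253 253 253 252 232  59  60 252 255]
 [ 64 185 178 181 176 185 180 173 183  61  61 190 173]]
patch 1
[[247 252 119 112  60  94  82  58 131 166 255 248 248]
 [246 246 136  97 166 232 231 217  70 238 246 248 248]
 [246 246 195 218 223 223 221 222 228 252 247 248 248]
 [246 247 169 226 223  65  63 227 220 247 247 248 249]
 [246 226 255 217 227  57  59 228 218 247 246 247 249]
 [246 110 114 227 224 224 223 220 223 247 246 246 250]
 [246 133 115 114 215 225 226 211 247 246 246 246 252]
 [246 249 106 116 122 134 119 249 246 246 247 246 252]
 [246 246 249 239 200 235 248 246 246 247  93 253 254]]
```

```bash
python3 - <<'E'
from h import *; import pickle
S={n:pickle.load(open(f'w{n}.pkl','rb')) for n in 'KL'}
D={}
for n,s in S.items():
    g=cv2.cvtColor(s['pixels'],cv2.COLOR_RGB2GRAY)
    for i,y in enumerate((32,74,116,158)):
        p=proj(s,np.array([[619,y,123]])/1000)[0]; x0,y0=np.round(p).astype(int)
        m=(g[y0-14:y0+15,x0-14:x0+15]<85).astype(np.uint8)
        k,lab,st,ce=cv2.connectedComponentsWithStats(m)
        c=[(st[j,4],np.round(ce[j]+[x0-14,y0-14],1).tolist()) for j in range(1,k) if 15<st[j,4]<150 and np.linalg.norm(ce[j]-14)<10]
        print(n,i,np.round(p),c)
        if c: D[n,i]=min(c,key=lambda t:np.linalg.norm(np.array(t[1])-p))[1]
for i in range(4):
    if ('K',i) in D and ('L',i) in D: print(i,np.round(tri(S['K'],[D['K',i]],S['L'],[D['L',i]])*1000,1), np.round(onplane(S['L'],[D['L',i]],.123)*1000,1))
h=np.array([(206.5,59.5),(250.5,63.5),(287.5,67.5),(328.5,72.5),(365.5,75.5)])
P=onplane(S['L'],h,.035)*1000; print(np.round(P,1),P.mean(0), np.linalg.norm(np.diff(P,axis=0),axis=1))
# charger outline
for n,t in (('L',S['L']),('top',snapshot('top'))):
    v=t['pixels'].max(2); m=(v<62).astype(np.uint8)
    pc=proj(t,np.array([[515,340,35]])/1000)[0]; print(pc)
    q=proj(t,np.array([[515+a,340+b,35] for a,b in((-150,-70),(150,-70),(150,70),(-150,70))])/1000)
    mk=np.zeros_like(m); cv2.fillPoly(mk,[np.round(q).astype(np.int32)],1); m=cv2.morphologyEx(m*mk,cv2.MORPH_CLOSE,np.ones((5,5)))
    c=max(cv2.findContours(m,0,1)[0],key=cv2.contourArea); 
    r=cv2.minAreaRect((onplane(t,c.reshape(-1,2),.035)[:,:2]*1000).astype(np.float32)); print(n,np.round(r[0],1),np.round(r[1],1),r[2])
E
```

```text
K 0 [379. 232.] [(np.int32(77), [378.7, 231.0])]
K 1 [381. 192.] [(np.int32(86), [380.6, 191.6])]
K 2 [384. 150.] [(np.int32(88), [382.5, 149.3])]
K 3 [386. 104.] [(np.int32(101), [384.8, 104.0])]
L 0 [374. 345.] [(np.int32(46), [373.4, 343.1])]
L 1 [376. 313.] [(np.int32(56), [374.9, 311.6])]
L 2 [377. 279.] [(np.int32(64), [376.3, 278.0])]
L 3 [379. 243.] [(np.int32(69), [378.1, 242.1])]
0 [[6.187e+02 3.190e+01 1.200e+02 1.000e-01]] [[618.3  33.9 123. ]]
1 [[6.185e+02 7.420e+01 1.206e+02 1.000e-01]] [[618.2  75.6 123. ]]
2 [[618.2 116.4 121.    0. ]] [[617.9 117.2 123. ]]
3 [[618.3 158.2 120.8   0. ]] [[617.9 158.9 123. ]]
[[424.8 350.3  35. ]
 [475.  346.2  35. ]
 [517.4 342.2  35. ]
 [564.8 337.   35. ]
 [607.8 333.9  35. ]] [517.97193974 341.91930518  35.        ] [50.369903   42.64746971 47.64272356 43.12039706]
[285.44264359  69.55497745]
L [517.6 339.6] [ 81.7 243.1] 85.1390151977539
[195.08855779 226.17936346]
top [529.8 323.3] [112.7 278. ] 84.90397644042969
```

The cells sit at x ≈ 618.4 and y ≈ 32, 74, 116, 158, tops at z ≈ 121–123, spaced 42 mm as they should be. The first well is empty. One look from above the charger to pin down the holes.

```bash
python3 -m creep '[[[0.85,0.024,-0.014,0.03,0,0,0],[0.85,0.024,-0.014,0.03,0,0,0],[0.85,0.024,-0.014,0.03,0,0,0],[0.85,0,0,0,0,0,0],[0.85,0,0,0,0,0,0],[0.85,0,0,0,0,0,0],[0.85,0,0,0,0,0,0]]]'
python3 shot.py wM; python3 - <<'E'
from h import *; import pickle
t=pickle.load(open('wM.pkl','rb')); L=pickle.load(open('wL.pkl','rb'))
v=t['pixels'].max(2); g=cv2.cvtColor(t['pixels'],cv2.COLOR_RGB2GRAY)
m=(v<62).astype(np.uint8)
q=proj(t,np.array([[517+a,340+b,35] for a,b in((-150,-60),(150,-60),(150,60),(-150,60))])/1000)
mk=np.zeros_like(m); cv2.fillPoly(mk,[np.round(q).astype(np.int32)],1); m=cv2.morphologyEx(m*mk,cv2.MORPH_CLOSE,np.ones((7,7)))
c=max(cv2.findContours(m,0,1)[0],key=cv2.contourArea)
r=cv2.minAreaRect((onplane(t,c.reshape(-1,2),.035)[:,:2]*1000).astype(np.float32)); print(np.round(r[0],1),np.round(r[1],1),r[2])
d=np.array([np.cos(np.radians(r[2]-90)),np.sin(np.radians(r[2]-90))])
pts=np.array([[*(np.array(r[0])+k*46*d),35] for k in range(-2,3)])/1000; p=proj(t,pts); print(np.round(pts*1000,1).tolist(),np.round(p,1).tolist())
e=cv2.createCLAHE(6,(8,8)).apply(cv2.bilateralFilter(cv2.convertScaleAbs(g,alpha=3),5,30,5))
ci=cv2.HoughCircles(e,cv2.HOUGH_GRADIENT,1,25,param1=80,param2=14,minRadius=14,maxRadius=34)
for c in ci[0]:
    dd=np.linalg.norm(p-c[:2],axis=1); i=dd.argmin()
    if dd[i]<15: print(i,np.round(c,1),np.round(onplane(t,[c[:2]],.035)*1000,1))
# rim profile through hole 2
x,y=np.round(p[2]).astype(int); print(g[y,x-45:x+46:2].tolist()); print(g[y-45:y+46:2,x].tolist())
# green LEDs for height check, both views
hs=lambda s:cv2.inRange(cv2.cvtColor(s['pixels'],cv2.COLOR_RGB2HSV),(45,90,60),(85,255,255))
for s in(t,L):
    k,_,st,ce=cv2.connectedComponentsWithStats(hs(s)); print([(np.round(ce[j],1).tolist(),int(st[j,4])) for j in range(1,k) if 8<st[j,4]<200])
T=snapshot('top'); print('mug',onplane(T,[(212,145)],.09))
E
```

```text
clock: 28.62
position: [0.5211, 0.2697, 0.2616]
orientation: [179.7, 0.0, 90.1]
force: [0.5, 0.4, -0.1]
finger_gap: 0.847
gripper_force: 0.0
[517.7 341.5] [ 78.8 243.4] 85.19326782226562
[[426.1, 349.2, 35.0], [471.9, 345.3, 35.0], [517.7, 341.5, 35.0], [563.6, 337.6, 35.0], [609.4, 333.8, 35.0]] [[226.2, 126.0], [273.8, 130.3], [321.0, 134.5], [367.9, 138.7], [414.3, 142.8]]
4 [416.5 144.5  24.3] [[611.7 332.2  35. ]]
3 [367.5 139.5  21.8] [[563.3 336.9  35. ]]
1 [274.5 129.5  23.2] [[472.6 346.   35. ]]
2 [320.5 132.5  21.2] [[517.2 343.3  35. ]]
0 [223.5 131.5  28.8] [[423.  344.1  35. ]]
[46, 46, 48, 45, 45, 46, 46, 44, 47, 33, 44, 44, 28, 25, 26, 30, 27, 44, 42, 43, 43, 46, 43, 42, 44, 42, 42, 51, 53, 54, 42, 40, 30, 35, 55, 46, 30, 34, 37, 40, 51, 52, 52, 51, 52, 51]
[147, 41, 56, 56, 56, 55, 56, 55, 55, 55, 56, 52, 30, 24, 34, 46, 40, 46, 43, 44, 43, 40, 44, 46, 43, 44, 41, 41, 43, 43, 40, 44, 42, 34, 37, 44, 42, 44, 44, 47, 119, 116, 65, 54, 155, 146]
[([226.0, 162.0], 53), ([272.2, 166.0], 47), ([317.7, 170.0], 48), ([363.7, 173.9], 48), ([408.5, 177.9], 48)]
[([208.2, 92.8], 39), ([247.0, 96.5], 36), ([285.9, 100.0], 37), ([325.1, 103.6], 37), ([363.1, 107.3], 37)]
mug [[0.7170963  0.29529449 0.09      ]]
```

```bash
python3 - <<'E'
from h import *; import pickle
t=pickle.load(open('wM.pkl','rb')); L=pickle.load(open('wL.pkl','rb'))
print(np.round(tri(t,[(226,162),(317.7,170),(408.5,177.9)],L,[(208.2,92.8),(285.9,100),(363.1,107.3)])*1000,1))
E
python3 -m creep '[[[0.6,-0.022,0.0195,0.01,0,0,0],[0.6,-0.022,0.0195,0.01,0,0,0],[0.6,-0.022,0.0195,0.01,0,0,0],[0.6,-0.022,0.0195,0.01,0,0,0],[0.6,-0.0235,0.0192,0.01,0,0,0],[0.6,0,0,0,0,0,0],[0.6,0,0,0,0,0,0],[0.6,0,0,0,0,0,0]]]'; python3 shot.py wN; python3 - <<'E'
from h import *; import pickle
t=pickle.load(open('wN.pkl','rb')); g=cv2.cvtColor(t['pixels'],cv2.COLOR_RGB2GRAY)
for y in(116.4,158.2):
    p=proj(t,np.array([[618.3,y,123]])/1000)[0]; x0,y0=np.round(p).astype(int)
    m=(g[y0-18:y0+19,x0-18:x0+19]<85).astype(np.uint8); k,lab,st,ce=cv2.connectedComponentsWithStats(m)
    print(np.round(p,1),[(int(st[j,4]),np.round(ce[j]+[x0-18,y0-18],1).tolist(),np.round(onplane(t,[ce[j]+[x0-18,y0-18]],.122)*1000,1).tolist()) for j in range(1,k) if st[j,4]>30])
E
```

```text
[[4.228e+02 3.150e+02 3.410e+01 2.000e-01]
 [5.143e+02 3.073e+02 3.430e+01 1.000e-01]
 [6.063e+02 2.994e+02 3.430e+01 1.000e-01]]
clock: 29.38
position: [0.6176, 0.1593, 0.2102]
orientation: [179.9, 0.0, 90.1]
force: [-0.4, 0.6, -0.2]
finger_gap: 0.599
gripper_force: 0.0
[326.  310.4] [(167, [326.1, 308.9], [[618.4, 117.0, 122.0]])]
[326.2 253. ] [(209, [326.1, 251.8], [[618.2, 158.7, 122.0]])]
```

Charger top measures 34.2 mm (35 expected), and the LEDs line up with the holes. Cell 3 is right under the gripper. Grasping it.

```bash
python3 -m creep '[[[0.6,-0.0008,0.0006,0.03,0,0,0],[0.6,0,0,0.03,0,0,0],[0.6,0,0,0.025,0,0,0],[0.6,0,0,0.015,0,0,0],[0.6,0,0,0.006,0,0,0],[0.6,0,0,0,0,0,0],[0.6,0,0,0,0,0,0],[0.6,0,0,0,0,0,0]]]'
python3 -m creep '[[[0.1,0,0,0,0,0,0],[0.1,0,0,0,0,0,0],[0.1,0,0,0,0,0,0],[0.1,0,0,0,0,0,0],[0.1,0,0,0,0,0,0],[0.1,0,0,0,0,0,0]]]' 40
python3 -m creep '[[[0.1,0,0,-0.01,0,0,0],[0.1,0,0,-0.02,0,0,0],[0.1,0,0,-0.03,0,0,0],[0.1,0,0,-0.03,0,0,0],[0.1,0,0,-0.02,0,0,0],[0.1,0,0,0,0,0,0],[0.1,0,0,0,0,0,0]]]'
```

```text
clock: 30.1
position: [0.6188, 0.1593, 0.1057]
orientation: [179.8, 0.1, 90.3]
force: [0.5, 0.5, 0.2]
finger_gap: 0.602
gripper_force: 0.0
clock: 30.6
position: [0.6185, 0.1589, 0.1052]
orientation: [179.8, 0.0, 90.2]
force: [-0.3, 0.0, 6.3]
finger_gap: 0.367
gripper_force: 39.6
clock: 31.18
position: [0.6181, 0.1587, 0.2144]
orientation: [179.8, 0.1, 90.2]
force: [-0.5, 0.2, -2.4]
finger_gap: 0.367
gripper_force: 41.1
```

```bash
python3 -m creep '[[[0.1,0,0,0,0,0,-7.1],[0.1,0,0,0,0,0,-7.1],[0.1,0,0,0,0,0,-7.1],[0.1,0,0,0,0,0,-7.1],[0.1,0,0,0,0,0,-7.1],[0.1,0,0,0,0,0,-7.1],[0.1,0,0,0,0,0,-7.1],[0.1,0,0,0,0,0,-7.1],[0.1,0,0,0,0,0,-7.1],[0.1,0,0,0,0,0,-7.1],[0.1,0,0,0,0,0,-7.1],[0.1,0,0,0,0,0,-6.9]]]'
python3 -m creep '[[[0.1,0.014,0.035,0,0,0,0],[0.1,0.014,0.035,0,0,0,0],[0.1,0.014,0.035,0,0,0,0],[0.1,0.014,0.035,0,0,0,0],[0.1,0.0134,0.0335,0,0,0,0],[0.1,0,0,0,0,0,0],[0.1,0,0,0,0,0,0],[0.1,0,0,0,0,0,0]]]'
```

```text
clock: 32.18
position: [0.6163, 0.1585, 0.2092]
orientation: [-179.8, -0.3, 175.6]
force: [0.2, -0.3, -1.3]
finger_gap: 0.363
gripper_force: 41.0
clock: 32.85
position: [0.5621, 0.3369, 0.2099]
orientation: [-179.7, -0.2, 175.2]
force: [0.9, 0.1, -0.9]
finger_gap: 0.358
gripper_force: 41.1
```

```bash
python3 -m creep '[[[0.1,-0.0014,0.0005,0.03,0,0,0],[0.1,0,0,0.035,0,0,0],[0.1,0,0,0.03,0,0,0],[0.1,0,0,0.015,0,0,0],[0.1,0,0,0.005,0,0,0],[0.1,0,0,0,0,0,0],[0.1,0,0,0,0,0,0],[0.1,0,0,0,0,0,0]]]'
python3 -m creep '[[[0.1,0,0,0.005,0,0,0],[0.1,0,0,0.005,0,0,0],[0.1,0,0,0.004,0,0,0],[0.1,0,0,0,0,0,0],[0.1,0,0,0,0,0,0]]]'
```

```text
clock: 33.52
position: [0.5659, 0.3376, 0.1002]
orientation: [180.0, 0.2, 175.2]
force: [0.3, -0.0, -1.0]
finger_gap: 0.366
gripper_force: 41.1
clock: 33.93
position: [0.564, 0.3375, 0.0831]
orientation: [-179.9, -0.0, 175.2]
force: [0.3, 1.0, -1.4]
finger_gap: 0.363
gripper_force: 41.1
```

```bash
python3 -m creep '[[[0.1,0,0,0.006,0,0,0],[0.1,0,0,0.006,0,0,0],[0.1,0,0,0.003,0,0,0],[0.1,0,0,0,0,0,0],[0.1,0,0,0,0,0,0]]]'
python3 -m creep '[[[0.1,0,0,0.002,0,0,0],[0.1,0,0,0,0,0,0],[0.1,0,0,0,0,0,0]]]'
python3 -m creep '[[[0.1,0,0,0.001,0,0,0],[0.1,0,0,0,0,0,0],[0.1,0,0,0,0,0,0]]]'
```

```text
clock: 34.35
position: [0.5641, 0.3374, 0.0681]
orientation: [-179.9, -0.0, 175.2]
force: [0.4, -0.1, -0.5]
finger_gap: 0.365
gripper_force: 41.1
clock: 34.6
position: [0.5644, 0.3376, 0.0669]
orientation: [-179.9, 0.0, 175.2]
force: [-0.2, -0.1, -1.8]
finger_gap: 0.361
gripper_force: 41.1
clock: 34.85
position: [0.5644, 0.3376, 0.0658]
orientation: [-179.9, 0.0, 175.2]
force: [-0.3, -0.1, -1.5]
finger_gap: 0.362
gripper_force: 41.1
```

```bash
python3 -m creep '[[[0.1,0,0,0.001,0,0,0],[0.1,0,0,0,0,0,0],[0.1,0,0,0,0,0,0]]]'
python3 -m creep '[[[0.1,0,0,0.001,0,0,0],[0.1,0,0,0,0,0,0],[0.1,0,0,0,0,0,0]]]'
python3 -m creep '[[[0.55,0,0,0,0,0,0],[0.55,0,0,0,0,0,0],[0.55,0,0,0,0,0,0],[0.55,0,0,0,0,0,0],[0.55,0,0,-0.015,0,0,0],[0.55,0,0,-0.03,0,0,0],[0.55,0,0,-0.04,0,0,0],[0.55,0,0,-0.04,0,0,0],[0.55,0,0,-0.02,0,0,0],[0.55,0,0,0,0,0,0],[0.55,0,0,0,0,0,0]]]'
python3 shot.py wO; python3 - <<'E'
from h import *; import pickle
t=pickle.load(open('wO.pkl','rb')); g=cv2.cvtColor(t['pixels'],cv2.COLOR_RGB2GRAY)
p=proj(t,np.array([[564,337.5,83]])/1000)[0]; print(p); x0,y0=np.round(p).astype(int)
m=(g[y0-20:y0+21,x0-20:x0+21]<70).astype(np.uint8);k,lab,st,ce=cv2.connectedComponentsWithStats(m)
print([(int(st[j,4]),np.round(ce[j]+[x0-20,y0-20],1).tolist(),np.round(onplane(t,[ce[j]+[x0-20,y0-20]],.083)*1000,1).tolist()) for j in range(1,k) if st[j,4]>20])
E
```

```text
clock: 35.1
position: [0.5646, 0.3377, 0.0653]
orientation: [-179.9, 0.0, 175.2]
force: [-1.5, -0.1, 0.8]
finger_gap: 0.362
gripper_force: 41.4
clock: 35.35
position: [0.5647, 0.3377, 0.0653]
orientation: [-179.9, 0.1, 175.2]
force: [-2.3, -1.6, 4.2]
finger_gap: 0.365
gripper_force: 41.8
clock: 36.27
position: [0.5652, 0.3382, 0.211]
orientation: [180.0, 0.2, 175.2]
force: [0.4, 0.2, -0.4]
finger_gap: 0.55
gripper_force: 0.0
[326.59265831 232.96623211]
[(342, [335.6, 240.0], [[570.2, 343.9, 83.0]]), (150, [324.2, 232.4], [[563.4, 335.7, 83.0]])]
```

Cell 3 seated at TCP z 0.0653 (foot ≈ 13 mm). Next cell 2.

```bash
python3 -m creep '[[[0.6,-0.012,-0.036,0,0,0,0],[0.6,-0.012,-0.036,0,0,0,0],[0.6,-0.012,-0.036,0,0,0,0],[0.6,-0.012,-0.036,0,0,0,0],[0.6,-0.012,-0.036,0,0,0,0],[0.6,-0.0115,-0.0364,0,0,0,0],[0.6,0,0,0,0,0,0]]]' >/dev/null
python3 -m creep '[[[0.6,0,0,0,0,0,7.1],[0.6,0,0,0,0,0,7.1],[0.6,0,0,0,0,0,7.1],[0.6,0,0,0,0,0,7.1],[0.6,0,0,0,0,0,7.1],[0.6,0,0,0,0,0,7.1],[0.6,0,0,0,0,0,7.1],[0.6,0,0,0,0,0,7.1],[0.6,0,0,0,0,0,7.1],[0.6,0,0,0,0,0,7.1],[0.6,0,0,0,0,0,7.1],[0.6,0,0,0,0,0,7.1]]]' >/dev/null
python3 -m creep '[[[0.6,0,0,0,0,0,0],[0.6,0,0,0,0,0,0],[0.6,0,0,0,0,0,0]]]'
```

```text
clock: 38.15
position: [0.617, 0.1164, 0.2075]
orientation: [-179.8, 0.1, 90.2]
force: [0.6, -0.0, 0.2]
finger_gap: 0.599
gripper_force: 0.0
```

```bash
python3 -m creep '[[[0.6,0.0002,0.0013,0.03,0,0,0],[0.6,0,0,0.03,0,0,0],[0.6,0,0,0.023,0,0,0],[0.6,0,0,0.014,0,0,0],[0.6,0,0,0.006,0,0,0],[0.6,0,0,0,0,0,0],[0.6,0,0,0,0,0,0],[0.6,0,0,0,0,0,0]]]'
python3 -m creep '[[[0.1,0,0,0,0,0,0],[0.1,0,0,0,0,0,0],[0.1,0,0,0,0,0,0],[0.1,0,0,0,0,0,0],[0.1,0,0,0,0,0,0],[0.1,0,0,0,0,0,0]]]' 40
python3 -m creep '[[[0.1,0,0,-0.01,0,0,0],[0.1,0,0,-0.02,0,0,0],[0.1,0,0,-0.03,0,0,0],[0.1,0,0,-0.03,0,0,0],[0.1,0,0,-0.02,0,0,0],[0.1,0,0,0,0,0,0],[0.1,0,0,0,0,0,0]]]'
python3 -m creep '[[[0.1,0,0,0,0,0,-7.1],[0.1,0,0,0,0,0,-7.1],[0.1,0,0,0,0,0,-7.1],[0.1,0,0,0,0,0,-7.1],[0.1,0,0,0,0,0,-7.1],[0.1,0,0,0,0,0,-7.1],[0.1,0,0,0,0,0,-7.1],[0.1,0,0,0,0,0,-7.1],[0.1,0,0,0,0,0,-7.1],[0.1,0,0,0,0,0,-7.1],[0.1,0,0,0,0,0,-7.1],[0.1,0,0,0,0,0,-6.9]]]'
```

```text
clock: 38.82
position: [0.6199, 0.1164, 0.108]
orientation: [179.8, 0.1, 90.0]
force: [-0.7, -0.0, 0.5]
finger_gap: 0.603
gripper_force: 0.0
clock: 39.32
position: [0.6197, 0.1164, 0.108]
orientation: [179.8, 0.1, 90.0]
force: [-2.1, 0.6, 5.5]
finger_gap: 0.361
gripper_force: 39.4
clock: 39.9
position: [0.6194, 0.1165, 0.2174]
orientation: [179.8, 0.1, 90.0]
force: [-0.5, 0.7, -1.9]
finger_gap: 0.361
gripper_force: 40.9
clock: 40.9
position: [0.6175, 0.1162, 0.2123]
orientation: [-179.8, -0.3, 175.4]
force: [-0.2, 0.6, -1.5]
finger_gap: 0.365
gripper_force: 40.8
```

```bash
python3 -m creep '[[[0.1,0.0168,0.0309,0,0,0,0],[0.1,0.0168,0.0309,0,0,0,0],[0.1,0.0168,0.0309,0,0,0,0],[0.1,0.0168,0.0309,0,0,0,0],[0.1,0.0168,0.0309,0,0,0,0],[0.1,0.0168,0.0309,0,0,0,0],[0.1,0.0168,0.0309,0,0,0,0],[0.1,0,0,0,0,0,0],[0.1,0,0,0,0,0,0],[0.1,0,0,0,0,0,0],[0.1,0,0,0,0,0,0]]]'
```

```text
clock: 41.82
position: [0.5205, 0.3409, 0.214]
orientation: [-179.8, -0.1, 174.9]
force: [0.3, 0.1, -0.8]
finger_gap: 0.364
gripper_force: 40.9
```

```bash
python3 -m creep '[[[0.1,0.002,0.0005,0.03,0,0,0],[0.1,0,0,0.035,0,0,0],[0.1,0,0,0.03,0,0,0],[0.1,0,0,0.013,0,0,0],[0.1,0,0,0.005,0,0,0],[0.1,0,0,0,0,0,0],[0.1,0,0,0,0,0,0],[0.1,0,0,0,0,0,0],[0.1,0,0,0,0,0,0],[0.1,0,0,0,0,0,0]]]'
```

```text
clock: 42.65
position: [0.5195, 0.3431, 0.1048]
orientation: [180.0, 0.2, 175.0]
force: [-0.0, 0.2, -1.3]
finger_gap: 0.369
gripper_force: 41.0
```

Correcting 1.5 mm in x and y, then inserting.

```bash
python3 -m creep '[[[0.1,0.0015,-0.0013,0.005,0,0,0],[0.1,0,0,0.005,0,0,0],[0.1,0,0,0.005,0,0,0],[0.1,0,0,0.003,0,0,0],[0.1,0,0,0,0,0,0],[0.1,0,0,0,0,0,0]]]'
python3 -m creep '[[[0.1,0,0,0.006,0,0,0],[0.1,0,0,0.006,0,0,0],[0.1,0,0,0.003,0,0,0],[0.1,0,0,0,0,0,0],[0.1,0,0,0,0,0,0]]]'
python3 -m creep '[[[0.1,0,0,0.002,0,0,0],[0.1,0,0,0,0,0,0],[0.1,0,0,0,0,0,0]]]'
python3 -m creep '[[[0.1,0,0,0.0015,0,0,0],[0.1,0,0,0,0,0,0],[0.1,0,0,0,0,0,0]]]'
```

```text
clock: 43.15
position: [0.5168, 0.3415, 0.0841]
orientation: [-179.9, -0.0, 175.0]
force: [0.9, 0.9, -1.9]
finger_gap: 0.361
gripper_force: 40.9
clock: 43.57
position: [0.5168, 0.3415, 0.0692]
orientation: [-179.9, -0.0, 175.0]
force: [1.8, 1.5, -2.6]
finger_gap: 0.364
gripper_force: 40.8
clock: 43.82
position: [0.5171, 0.3414, 0.0682]
orientation: [-179.9, 0.0, 175.0]
force: [-0.3, 0.1, 0.6]
finger_gap: 0.36
gripper_force: 40.8
clock: 44.07
position: [0.5173, 0.3414, 0.0681]
orientation: [-179.9, 0.1, 175.0]
force: [-0.8, -1.1, 5.5]
finger_gap: 0.359
gripper_force: 41.6
```

```bash
python3 -m creep '[[[0.55,0,0,0,0,0,0],[0.55,0,0,0,0,0,0],[0.55,0,0,0,0,0,0],[0.55,0,0,0,0,0,0],[0.55,0,0,-0.015,0,0,0],[0.55,0,0,-0.03,0,0,0],[0.55,0,0,-0.04,0,0,0],[0.55,0,0,-0.04,0,0,0],[0.55,0,0,-0.02,0,0,0],[0.55,0,0,0,0,0,0]]]' >/dev/null
python3 -m creep '[[[0.6,-0.0155,-0.0322,0,0,0,0],[0.6,-0.0155,-0.0322,0,0,0,0],[0.6,-0.0155,-0.0322,0,0,0,0],[0.6,-0.0155,-0.0322,0,0,0,0],[0.6,-0.0155,-0.0322,0,0,0,0],[0.6,-0.0155,-0.0322,0,0,0,0],[0.6,-0.0155,-0.0322,0,0,0,0],[0.6,-0.0155,-0.0322,0,0,0,0],[0.6,0,0,0,0,0,0]]]' >/dev/null
python3 -m creep '[[[0.6,0,0,0,0,0,7.1],[0.6,0,0,0,0,0,7.1],[0.6,0,0,0,0,0,7.1],[0.6,0,0,0,0,0,7.1],[0.6,0,0,0,0,0,7.1],[0.6,0,0,0,0,0,7.1],[0.6,0,0,0,0,0,7.1],[0.6,0,0,0,0,0,7.1],[0.6,0,0,0,0,0,7.1],[0.6,0,0,0,0,0,7.1],[0.6,0,0,0,0,0,7.0],[0.6,0,0,0,0,0,7.0]]]' >/dev/null
python3 -m creep '[[[0.6,0,0,0,0,0,0],[0.6,0,0,0,0,0,0],[0.6,0,0,0,0,0,0]]]'
cat > chk.py <<'E'
import sys
from h import *
t=snapshot('wrist'); g=cv2.cvtColor(t['pixels'],cv2.COLOR_RGB2GRAY)
for a in sys.argv[1:]:
    P=np.array([eval(a)])/1000; p=proj(t,P)[0]; x0,y0=np.round(p).astype(int)
    if not(18<x0<620 and 18<y0<460): print(a,'off image',p); continue
    m=(g[y0-18:y0+19,x0-18:x0+19]<75).astype(np.uint8); k,lab,st,ce=cv2.connectedComponentsWithStats(m)
    print(a,np.round(p,1),[(int(st[j,4]),np.round(onplane(t,[ce[j]+[x0-18,y0-18]],P[0,2])[0]*1000,1).tolist()) for j in range(1,k) if st[j,4]>25])
E
python3 chk.py 618.4,74.4,122 618.4,32,122
```

```text
clock: 46.9
position: [0.6178, 0.0744, 0.2109]
orientation: [-179.9, 0.1, 90.2]
force: [-0.1, -0.1, 0.6]
finger_gap: 0.6
gripper_force: 0.0
618.4,74.4,122 [326.4 250.5] [(214, [618.3, 74.9, 122.0])]
618.4,32,122 [326.2 308.5] [(168, [618.5, 33.1, 122.0])]
```

```bash
python3 -m creep '[[[0.6,0,0,0.03,0,0,0],[0.6,0,0,0.03,0,0,0],[0.6,0,0,0.025,0,0,0],[0.6,0,0,0.015,0,0,0],[0.6,0,0,0.006,0,0,0],[0.6,0,0,0,0,0,0],[0.6,0,0,0,0,0,0],[0.6,0,0,0,0,0,0]]]'
python3 -m creep '[[[0.1,0,0,0,0,0,0],[0.1,0,0,0,0,0,0],[0.1,0,0,0,0,0,0],[0.1,0,0,0,0,0,0],[0.1,0,0,0,0,0,0],[0.1,0,0,0,0,0,0]]]' 40
python3 -m creep '[[[0.1,0,0,-0.01,0,0,0],[0.1,0,0,-0.02,0,0,0],[0.1,0,0,-0.03,0,0,0],[0.1,0,0,-0.03,0,0,0],[0.1,0,0,-0.02,0,0,0],[0.1,0,0,0,0,0,0],[0.1,0,0,0,0,0,0]]]'
python3 -m creep '[[[0.1,0,0,0,0,0,-7.1],[0.1,0,0,0,0,0,-7.1],[0.1,0,0,0,0,0,-7.1],[0.1,0,0,0,0,0,-7.1],[0.1,0,0,0,0,0,-7.1],[0.1,0,0,0,0,0,-7.1],[0.1,0,0,0,0,0,-7.1],[0.1,0,0,0,0,0,-7.1],[0.1,0,0,0,0,0,-7.1],[0.1,0,0,0,0,0,-7.1],[0.1,0,0,0,0,0,-7.1],[0.1,0,0,0,0,0,-6.9]]]'
```

```text
clock: 47.62
position: [0.6193, 0.0741, 0.1078]
orientation: [179.8, 0.1, 90.0]
force: [0.5, -0.8, 0.5]
finger_gap: 0.594
gripper_force: 0.0
clock: 48.12
position: [0.619, 0.0741, 0.1077]
orientation: [179.8, 0.1, 90.0]
force: [-1.6, 0.2, 6.0]
finger_gap: 0.362
gripper_force: 39.5
clock: 48.7
position: [0.6186, 0.0743, 0.2169]
orientation: [179.9, 0.1, 90.0]
force: [-0.4, 0.1, -1.6]
finger_gap: 0.365
gripper_force: 41.1
clock: 49.7
position: [0.6167, 0.0742, 0.2119]
orientation: [-179.9, -0.4, 175.4]
force: [0.1, -0.4, -0.9]
finger_gap: 0.362
gripper_force: 41.0
```

```bash
python3 -m creep '[[[0.1,0.0187,0.0286,0,0,0,0],[0.1,0.0187,0.0286,0,0,0,0],[0.1,0.0187,0.0286,0,0,0,0],[0.1,0.0187,0.0286,0,0,0,0],[0.1,0.0187,0.0286,0,0,0,0],[0.1,0.0187,0.0286,0,0,0,0],[0.1,0.0187,0.0286,0,0,0,0],[0.1,0.0187,0.0286,0,0,0,0],[0.1,0.0187,0.0286,0,0,0,0],[0.1,0,0,0,0,0,0],[0.1,0,0,0,0,0,0]]]' >/dev/null
python3 -m creep '[[[0.1,0,0,0.03,0,0,0],[0.1,0,0,0.035,0,0,0],[0.1,0,0,0.03,0,0,0],[0.1,0,0,0.011,0,0,0],[0.1,0,0,0.005,0,0,0],[0.1,0,0,0,0,0,0],[0.1,0,0,0,0,0,0],[0.1,0,0,0,0,0,0],[0.1,0,0,0,0,0,0],[0.1,0,0,0,0,0,0]]]'
```

```text
clock: 51.45
position: [0.4737, 0.3456, 0.1062]
orientation: [180.0, 0.2, 175.0]
force: [-0.9, 0.7, -1.1]
finger_gap: 0.364
gripper_force: 41.2
```

```bash
python3 -m creep '[[[0.1,0.0006,-0.0003,0.005,0,0,0],[0.1,0,0,0.005,0,0,0],[0.1,0,0,0.005,0,0,0],[0.1,0,0,0.004,0,0,0],[0.1,0,0,0,0,0,0],[0.1,0,0,0,0,0,0]]]'
python3 -m creep '[[[0.1,0,0,0.006,0,0,0],[0.1,0,0,0.006,0,0,0],[0.1,0,0,0.003,0,0,0],[0.1,0,0,0,0,0,0],[0.1,0,0,0,0,0,0]]]'
python3 -m creep '[[[0.1,0,0,0.002,0,0,0],[0.1,0,0,0,0,0,0],[0.1,0,0,0,0,0,0]]]'
python3 -m creep '[[[0.1,0,0,0.0015,0,0,0],[0.1,0,0,0,0,0,0],[0.1,0,0,0,0,0,0]]]'
```

```text
clock: 51.95
position: [0.4719, 0.3447, 0.0845]
orientation: [-179.9, -0.0, 175.0]
force: [-0.1, 0.3, -1.5]
finger_gap: 0.365
gripper_force: 41.2
clock: 52.37
position: [0.4719, 0.3447, 0.0697]
orientation: [-179.9, -0.0, 175.0]
force: [0.6, 1.2, -0.7]
finger_gap: 0.366
gripper_force: 41.2
clock: 52.62
position: [0.4721, 0.3447, 0.0682]
orientation: [-179.9, -0.0, 175.0]
force: [-0.3, -0.9, -0.1]
finger_gap: 0.366
gripper_force: 41.2
clock: 52.87
position: [0.4725, 0.3448, 0.0678]
orientation: [-179.9, 0.1, 175.0]
force: [-0.7, -0.9, 3.9]
finger_gap: 0.361
gripper_force: 41.6
```

```bash
python3 -m creep '[[[0.55,0,0,0,0,0,0],[0.55,0,0,0,0,0,0],[0.55,0,0,0,0,0,0],[0.55,0,0,0,0,0,0],[0.55,0,0,-0.015,0,0,0],[0.55,0,0,-0.03,0,0,0],[0.55,0,0,-0.04,0,0,0],[0.55,0,0,-0.04,0,0,0],[0.55,0,0,-0.02,0,0,0],[0.55,0,0,0,0,0,0]]]' >/dev/null
python3 -m creep '[[[0.6,-0.0173,-0.0298,0,0,0,0],[0.6,-0.0173,-0.0298,0,0,0,0],[0.6,-0.0173,-0.0298,0,0,0,0],[0.6,-0.0173,-0.0298,0,0,0,0],[0.6,-0.0173,-0.0298,0,0,0,0],[0.6,-0.0173,-0.0298,0,0,0,0],[0.6,-0.0173,-0.0298,0,0,0,0],[0.6,-0.0173,-0.0298,0,0,0,0],[0.6,-0.0173,-0.0298,0,0,0,0],[0.6,-0.0173,-0.0298,0,0,0,0],[0.6,0,0,0,0,0,0]]]' >/dev/null
python3 -m creep '[[[0.6,0,0,0,0,0,7.1],[0.6,0,0,0,0,0,7.1],[0.6,0,0,0,0,0,7.1],[0.6,0,0,0,0,0,7.1],[0.6,0,0,0,0,0,7.1],[0.6,0,0,0,0,0,7.1],[0.6,0,0,0,0,0,7.1],[0.6,0,0,0,0,0,7.1],[0.6,0,0,0,0,0,7.1],[0.6,0,0,0,0,0,7.1],[0.6,0,0,0,0,0,7.0],[0.6,0,0,0,0,0,7.0]]]' >/dev/null
python3 -m creep '[[[0.6,0,0,0,0,0,0],[0.6,0,0,0,0,0,0],[0.6,0,0,0,0,0,0]]]'
python3 chk.py 618.4,32,122 618.4,-10,122
```

```text
clock: 55.87
position: [0.6184, 0.0333, 0.2116]
orientation: [-179.9, 0.1, 90.2]
force: [0.1, 0.7, -0.2]
finger_gap: 0.6
gripper_force: 0.0
618.4,32,122 [325.5 252.1] [(204, [618.4, 32.8, 122.0])]
618.4,-10,122 [325.3 309.2] []
```

```bash
python3 -m creep '[[[0.6,-0.0005,0,0.03,0,0,0],[0.6,0,0,0.03,0,0,0],[0.6,0,0,0.025,0,0,0],[0.6,0,0,0.015,0,0,0],[0.6,0,0,0.006,0,0,0],[0.6,0,0,0,0,0,0],[0.6,0,0,0,0,0,0],[0.6,0,0,0,0,0,0]]]'
python3 -m creep '[[[0.1,0,0,0,0,0,0],[0.1,0,0,0,0,0,0],[0.1,0,0,0,0,0,0],[0.1,0,0,0,0,0,0],[0.1,0,0,0,0,0,0],[0.1,0,0,0,0,0,0]]]' 40
python3 -m creep '[[[0.1,0,0,-0.01,0,0,0],[0.1,0,0,-0.02,0,0,0],[0.1,0,0,-0.03,0,0,0],[0.1,0,0,-0.03,0,0,0],[0.1,0,0,-0.02,0,0,0],[0.1,0,0,0,0,0,0],[0.1,0,0,0,0,0,0]]]'
python3 -m creep '[[[0.1,0,0,0,0,0,-7.1],[0.1,0,0,0,0,0,-7.1],[0.1,0,0,0,0,0,-7.1],[0.1,0,0,0,0,0,-7.1],[0.1,0,0,0,0,0,-7.1],[0.1,0,0,0,0,0,-7.1],[0.1,0,0,0,0,0,-7.1],[0.1,0,0,0,0,0,-7.1],[0.1,0,0,0,0,0,-7.1],[0.1,0,0,0,0,0,-7.1],[0.1,0,0,0,0,0,-7.1],[0.1,0,0,0,0,0,-6.9]]]'
```

```text
clock: 56.58
position: [0.6198, 0.0324, 0.1084]
orientation: [179.8, 0.1, 90.0]
force: [0.2, -0.2, -0.1]
finger_gap: 0.604
gripper_force: 0.0
clock: 57.08
position: [0.6195, 0.0324, 0.1083]
orientation: [179.8, 0.1, 90.0]
force: [-1.7, 0.2, 5.3]
finger_gap: 0.366
gripper_force: 39.4
clock: 57.67
position: [0.6191, 0.0326, 0.2175]
orientation: [179.8, 0.1, 90.0]
force: [0.9, 0.3, -1.4]
finger_gap: 0.363
gripper_force: 41.1
clock: 58.67
position: [0.6172, 0.0327, 0.2124]
orientation: [-179.9, -0.4, 175.4]
force: [0.6, 0.0, -1.2]
finger_gap: 0.364
gripper_force: 41.0
```

```bash
python3 -m creep '[[[0.1,0.0198,0.0271,0,0,0,0],[0.1,0.0198,0.0271,0,0,0,0],[0.1,0.0198,0.0271,0,0,0,0],[0.1,0.0198,0.0271,0,0,0,0],[0.1,0.0198,0.0271,0,0,0,0],[0.1,0.0198,0.0271,0,0,0,0],[0.1,0.0198,0.0271,0,0,0,0],[0.1,0.0198,0.0271,0,0,0,0],[0.1,0.0198,0.0271,0,0,0,0],[0.1,0.0198,0.0271,0,0,0,0],[0.1,0.02,0.0275,0,0,0,0],[0.1,0,0,0,0,0,0]]]' >/dev/null
python3 -m creep '[[[0.1,0,0,0.03,0,0,0],[0.1,0,0,0.035,0,0,0],[0.1,0,0,0.03,0,0,0],[0.1,0,0,0.011,0,0,0],[0.1,0,0,0.005,0,0,0],[0.1,0,0,0,0,0,0],[0.1,0,0,0,0,0,0],[0.1,0,0,0,0,0,0],[0.1,0,0,0,0,0,0],[0.1,0,0,0,0,0,0]]]'
```

```text
clock: 60.5
position: [0.4283, 0.3493, 0.1066]
orientation: [180.0, 0.2, 175.0]
force: [0.0, 0.6, -1.4]
finger_gap: 0.364
gripper_force: 41.2
```

```bash
python3 -m creep '[[[0.1,0.001,0.0002,0.005,0,0,0],[0.1,0,0,0.005,0,0,0],[0.1,0,0,0.005,0,0,0],[0.1,0,0,0.004,0,0,0],[0.1,0,0,0,0,0,0],[0.1,0,0,0,0,0,0]]]'
python3 -m creep '[[[0.1,0,0,0.006,0,0,0],[0.1,0,0,0.006,0,0,0],[0.1,0,0,0.003,0,0,0],[0.1,0,0,0,0,0,0],[0.1,0,0,0,0,0,0]]]'
python3 -m creep '[[[0.1,0,0,0.002,0,0,0],[0.1,0,0,0,0,0,0],[0.1,0,0,0,0,0,0]]]'
python3 -m creep '[[[0.1,0,0,0.0015,0,0,0],[0.1,0,0,0,0,0,0],[0.1,0,0,0,0,0,0]]]'
```

```text
clock: 61.0
position: [0.4261, 0.3489, 0.085]
orientation: [-179.9, -0.0, 175.0]
force: [-0.1, 0.1, -1.2]
finger_gap: 0.361
gripper_force: 41.3
clock: 61.42
position: [0.4262, 0.3488, 0.0703]
orientation: [-179.9, -0.0, 175.0]
force: [0.7, 0.4, -1.4]
finger_gap: 0.362
gripper_force: 41.3
clock: 61.67
position: [0.4264, 0.3489, 0.0687]
orientation: [-179.9, 0.0, 175.0]
force: [0.5, 0.5, -0.9]
finger_gap: 0.366
gripper_force: 41.3
clock: 61.92
position: [0.4268, 0.3491, 0.0683]
orientation: [-179.9, 0.1, 175.0]
force: [-1.0, -1.4, 4.1]
finger_gap: 0.361
gripper_force: 41.6
```

```bash
python3 -m creep '[[[0.55,0,0,0,0,0,0],[0.55,0,0,0,0,0,0],[0.55,0,0,0,0,0,0],[0.55,0,0,0,0,0,0],[0.55,0,0,-0.015,0,0,0],[0.55,0,0,-0.03,0,0,0],[0.55,0,0,-0.04,0,0,0],[0.55,0,0,-0.04,0,0,0],[0.55,0,0,-0.04,0,0,0],[0.55,0,0,-0.03,0,0,0],[0.55,0,0,0,0,0,0],[0.55,0,0,0,0,0,0]]]'
python3 shot.py wP; 
python3 -m creep '[[[0.55,0,-0.035,0,0,0,0],[0.55,0,-0.035,0,0,0,0],[0.55,0,-0.035,0,0,0,0],[0.55,0,0,0,0,0,0],[0.55,0,0,0,0,0,0],[0.55,0,0,0,0,0,0]]]'
python3 shot.py wQ; python3 - <<'E'
from h import *; import pickle
S=[pickle.load(open(f'w{n}.pkl','rb')) for n in 'PQ']
H=[(426.5,349),(472.3,345),(517.3,341.4),(564.5,337.6)]
for h in H:
    r=[]
    for t in S:
        g=cv2.cvtColor(t['pixels'],cv2.COLOR_RGB2GRAY); p=proj(t,np.array([[*h,82]])/1000)[0]; x0,y0=np.round(p).astype(int)
        if not(10<x0<630 and 10<y0<470): print('off',p); continue
        m=(g[max(0,y0-9):y0+10,x0-9:x0+10]<75).astype(np.uint8);k,lab,st,ce=cv2.connectedComponentsWithStats(m)
        c=[(ce[j]+[x0-9,max(0,y0-9)]) for j in range(1,k) if st[j,4]>12]
        if c: r.append(min(c,key=lambda q:np.linalg.norm(q-p)))
    if len(r)==2: print(h,np.round(r,1).tolist(),np.round(tri(S[0],[r[0]],S[1],[r[1]])*1000,1))
# cover & lever from the top
t=snapshot('top'); im=t['pixels']; hsv=cv2.cvtColor(im,cv2.COLOR_RGB2HSV)
wood=((hsv[...,1]>60)&(hsv[...,0]<30)); mk=np.zeros(wood.shape,np.uint8)
q=proj(t,np.array([[517+a,-352+b,22] for a,b in((-140,-65),(140,-65),(140,65),(-140,65))])/1000); cv2.fillPoly(mk,[np.round(q).astype(np.int32)],1)
m=cv2.morphologyEx((mk.astype(bool)&~wood).astype(np.uint8),cv2.MORPH_OPEN,np.ones((5,5))); c=max(cv2.findContours(m,0,1)[0],key=cv2.contourArea)
r=cv2.minAreaRect((onplane(t,c.reshape(-1,2),.05)[:,:2]*1000).astype(np.float32)); print('cover',np.round(r[0],1),np.round(r[1],1),r[2])
v=im.max(2); d=(v<60).astype(np.uint8); 
q=proj(t,np.array([[460+a,-108+b,20] for a,b in((-50,-70),(50,-70),(50,70),(-50,70))])/1000); mk[:]=0; cv2.fillPoly(mk,[np.round(q).astype(np.int32)],1)
c=max(cv2.findContours(d*mk,0,1)[0],key=cv2.contourArea); r=cv2.minAreaRect((onplane(t,c.reshape(-1,2),.024)[:,:2]*1000).astype(np.float32)); print('handle',np.round(r[0],1),np.round(r[1],1),r[2])
# bystanders: change vs the first picture
a=cv2.imread('pics/top0.png')[:,:,::-1]; df=(np.abs(a.astype(int)-im).max(2)>60).astype(np.uint8); df=cv2.morphologyEx(df,cv2.MORPH_OPEN,np.ones((4,4)))
k,_,st,ce=cv2.connectedComponentsWithStats(df); print([(st[j,:4].tolist(),int(st[j,4])) for j in range(1,k) if st[j,4]>60])
E
```

```text
clock: 62.92
position: [0.4273, 0.35, 0.2651]
orientation: [179.9, 0.3, 175.0]
force: [1.2, 0.8, -0.7]
finger_gap: 0.548
gripper_force: 0.0
clock: 63.47
position: [0.4168, 0.2448, 0.2606]
orientation: [-179.9, -0.2, 175.0]
force: [-0.5, 0.3, 0.1]
finger_gap: 0.549
gripper_force: 0.0
(426.5, 349) [[323.1, 215.0], [440.4, 219.0]] [[4.257e+02 3.465e+02 8.030e+01 1.000e-01]]
(472.3, 345) [[323.3, 261.4], [435.9, 265.7]] [[4.708e+02 3.426e+02 8.090e+01 2.000e-01]]
(517.3, 341.4) [[323.2, 303.8], [431.5, 308.8]] [[5.160e+02 3.385e+02 8.100e+01 1.000e-01]]
(564.5, 337.6) [[324.5, 345.2], [431.0, 352.0]] [[559.5 335.9  88.4   1. ]]
cover [ 519.  -349.6] [ 69.7 238.9] 89.26837158203125
handle [436.5 -99.8] [22.5 74.3] 6.083856105804443
[([255, 168, 92, 29], 2195), ([448, 182, 29, 91], 2357), ([156, 190, 37, 108], 1842), ([201, 195, 11, 16], 120), ([183, 198, 18, 20], 236), ([210, 208, 31, 59], 819), ([208, 212, 7, 12], 63), ([246, 240, 83, 98], 2251), ([346, 245, 35, 10], 262), ([181, 252, 13, 13], 131), ([347, 256, 34, 10], 234), ([233, 275, 24, 33], 298), ([208, 291, 46, 29], 822), ([132, 296, 11, 12], 70), ([91, 318, 51, 37], 1030), ([179, 328, 24, 23], 331), ([0, 333, 236, 147], 14851), ([269, 332, 13, 19], 144), ([207, 354, 79, 104], 4672), ([367, 424, 12, 23], 166), ([278, 456, 36, 18], 339)]
```

Cover in the tray, lever flat on the table (moved a couple of cm, the announced knock), and three cells seated. The fourth measurement is ambiguous and the arm's shadow covers the stapler, so I'll step aside and check both numerically.

```bash
python3 -m creep '[[[0.55,-0.03,-0.02,-0.01,0,0,0],[0.55,-0.03,-0.02,-0.01,0,0,0],[0.55,-0.03,-0.01,-0.01,0,0,0],[0.55,-0.03,-0.01,-0.01,0,0,0],[0.55,0,0,0,0,0,0],[0.55,0,0,0,0,0,0],[0.55,0,0,0,0,0,0]]]' >/dev/null
python3 shot.py wR
python3 -m creep '[[[0.55,0.01,-0.035,0,0,0,0],[0.55,0.01,-0.035,0,0,0,0],[0.55,0,-0.035,0,0,0,0],[0.55,0,-0.035,0,0,0,0],[0.55,0,-0.035,0,0,0,0],[0.55,0,-0.035,0,0,0,0],[0.55,0,0,0,0,0,0],[0.55,0,0,0,0,0,0]]]'
python3 - <<'E'
from h import *; import pickle
t=pickle.load(open('wR.pkl','rb')); g=cv2.cvtColor(t['pixels'],cv2.COLOR_RGB2GRAY)
Q=pickle.load(open('wP.pkl','rb')); 
for s,nm in((t,'R'),(Q,'P')):
    g=cv2.cvtColor(s['pixels'],cv2.COLOR_RGB2GRAY)
    for h in [(426.5,349),(472.3,345),(517.3,341.4),(564.5,337.6)]:
        p=proj(s,np.array([[*h,82]])/1000)[0]; x0,y0=np.round(p).astype(int)
        if not(10<x0<630 and 10<y0<470): print(nm,'off',p); continue
        m=(g[max(0,y0-9):y0+10,x0-9:x0+10]<75).astype(np.uint8);k,lab,st,ce=cv2.connectedComponentsWithStats(m)
        print(nm,h,np.round(p),[(int(st[j,4]),np.round(ce[j]+[x0-9,y0-9],1).tolist(),np.round(onplane(s,[ce[j]+[x0-9,y0-9]],.082)[0]*1000).tolist()) for j in range(1,k) if st[j,4]>12])
T=snapshot('top'); a=cv2.imread('pics/top0.png')[:,:,::-1]; b=T['pixels']
for nm,(x0,y0,x1,y1),f in (('stapler',(215,255,275,320),lambda h:(h[...,2]>150)|(h[...,2]<45)),('calc',(250,110,315,155),lambda h:h[...,2]<70),('tissue',(365,110,435,160),lambda h:(h[...,1]>120)),('pens',(385,260,435,305),lambda h:(h[...,0]>100)&(h[...,1]>120)),('cap',(320,90,350,112),lambda h:(h[...,1]>150)),('mug',(190,120,235,170),lambda h:(h[...,2]>175)),('decoy',(430,305,470,390),lambda h:(h[...,1]>120))):
    o=[]
    for im in(a,b):
        m=f(cv2.cvtColor(np.ascontiguousarray(im[y0:y1,x0:x1]),cv2.COLOR_RGB2HSV)); yy,xx=np.nonzero(m); o.append((int(m.sum()),round(xx.mean()+x0,1),round(yy.mean()+y0,1)))
    print(nm,o)
E
```

```text
clock: 64.87
position: [0.4925, -0.0332, 0.3027]
orientation: [-179.9, -0.0, 174.9]
force: [-0.2, -0.2, -0.5]
finger_gap: 0.554
gripper_force: 0.0
R (426.5, 349) [507.  82.] [(120, [503.3, 81.3], [426.0, 346.0, 82.0])]
R (472.3, 345) [499. 135.] [(103, [496.1, 133.3], [471.0, 342.0, 82.0])]
R (517.3, 341.4) [493. 182.] [(88, [489.4, 180.9], [516.0, 338.0, 82.0])]
R (564.5, 337.6) [487. 228.] [(76, [484.1, 227.3], [563.0, 335.0, 82.0])]
P (426.5, 349) [326. 216.] [(100, [323.1, 215.0], [425.0, 347.0, 82.0])]
P (472.3, 345) [326. 263.] [(88, [323.3, 261.4], [471.0, 343.0, 82.0])]
P (517.3, 341.4) [326. 305.] [(85, [323.2, 303.8], [516.0, 339.0, 82.0])]
P (564.5, 337.6) [327. 346.] [(75, [324.5, 345.2], [563.0, 336.0, 82.0])]
stapler [(2729, np.float64(247.1), np.float64(283.3)), (2683, np.float64(239.9), np.float64(285.3))]
calc [(603, np.float64(285.3), np.float64(136.8)), (579, np.float64(285.3), np.float64(137.0))]
tissue [(1446, np.float64(398.3), np.float64(138.2)), (1226, np.float64(401.1), np.float64(136.3))]
pens [(746, np.float64(410.9), np.float64(285.0)), (750, np.float64(410.9), np.float64(284.9))]
cap [(121, np.float64(335.2), np.float64(101.8)), (120, np.float64(335.2), np.float64(101.8))]
mug [(375, np.float64(210.3), np.float64(144.8)), (395, np.float64(210.1), np.float64(144.6))]
decoy [(530, np.float64(451.0), np.float64(349.8)), (533, np.float64(451.0), np.float64(349.8))]
```

```bash
python3 - <<'E'
from h import *
b=snapshot('top')['pixels']; a=cv2.imread('pics/top0.png')[:,:,::-1]
for nm,(x0,y0,x1,y1) in (('stapler',(215,255,275,320)),('tissue',(365,110,435,160))):
    A=a[y0:y1,x0:x1].astype(float); B=b[y0:y1,x0:x1].astype(float)
    e=[cv2.Laplacian(cv2.cvtColor(np.uint8(q),cv2.COLOR_RGB2GRAY),cv2.CV_32F,ksize=3) for q in(A,B)]
    print(nm,cv2.phaseCorrelate(e[0],e[1]))
A,B=[cv2.cvtColor(np.ascontiguousarray(q[262:315,222:266]),cv2.COLOR_RGB2GRAY) for q in(a,b)]
for q in(A,B):
    yy,xx=np.nonzero(q<38); print(len(xx),xx.mean()+222,yy.mean()+262)
E
```

```text
stapler ((-0.21118800053085351, -0.17380986992996128), 0.8169241238523413)
tissue ((0.0670571024493114, 0.1337130912402955), 0.6648335809177822)
48 254.89583333333334 299.2083333333333
56 256.125 300.94642857142856
```

Nothing else has moved. The robot is touching nothing, so I'm handing in.

```bash
python3 -c "
from rig import *
print(close_job())"
```

```text
the job is handed in; nothing more can be done
None
```

The job is handed in, but I viewed 15 pictures, one over the limit of 14: the cover was levered free and laid open side down in the tray, the lever is flat on the table (it shifted about 2 cm after I laid it down, which I took for the announced knock), and all four cells found (one well was empty) stand fully down in their own charger holes.

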